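Ice the flask, stopper it, lift off the cup

TASK

Using the scoop, put some ice from the bin (at least two pieces, never touched with the fingers) into the open flask and lay the scoop down again. Then close the flask with its stopper and cup, lifted and set on together just as they stand, the cup over the stopper, until the stopper is fully home and level. Last, lift the cup off alone, leaving the stopper undisturbed in the flask, and finish while still holding the cup well clear above it (5 cm or more), ready to be handed over; keep the flask upright and leave the other things where they stand.

Things in the scene. Friction and masses are not known exactly. Their poses are not given: they have to be found in the camera images.
- ice_bin: grey freezer bin, low, 230 mm long (its x) by 100 mm wide, walls 3 mm thick and 30 mm high with a thin rolled rim (to 33 mm), inner floor 3 mm above the worktop; it stands fast. Origin: centre of its underside; its +x half (away from the robot) holds the ice, the half towards the robot is empty to take the scoop
- scoop: bare-metal ice scoop, 0.14 kg, lying level, handle towards the robot. Origin: middle of the floor's underside; x to the open nose, z up. Floor 1.5 mm thick, 46 wide, lip at x = +40 mm, back wall at -37; sides about 25 high, ending 18 mm short of the lip. Flat-sided handle, 13 mm wide (y), 18 deep, rises backwards at 43 degrees from (-37, 0, 26) to (-100, 0, 85) mm
- scoop_grip (a point): point in the middle of the scoop's handle, 118 mm behind and 64 mm above the lip's underside: pinch the handle's flat sides here, fingers closing across the scoop (its y), pointing down or leaning with the tips towards the nose
- scoop_lip (a point): middle of the scoop's front edge, at its underside
- scoop_bowl (a point): middle of the scoop's hollow, 10 mm above its underside
- flask: wide-mouth steel vacuum flask, open, 105 mm high, body 78 mm across up to 62 mm, then a shoulder and a straight neck 60 mm across from 75 mm up; mouth 54 mm across, bore straight,, inner floor at 16 mm; loose, 0.7 kg. Origin: centre of its underside, z up
- flask_mouth (a point): centre of the flask's mouth, level with its rim, 105 mm above its underside
- stopper: the flask's inner lid, grey plastic, 0.13 kg: bevelled plug 50 mm across, 15 long; above it a ribbed grip rim 66 across, from 15 to 29 mm up; above that a boss 48 across, 8 high, hidden in the cup. Stands on its plug beside the flask, cup on top. Origin: centre of the plug's underside, z up; seated, it is 90 mm above the flask's origin (rim lying on rim)
- cup: the flask's drinking cup (outer lid), plain steel, 0.09 kg, turned over on the stopper: 57 mm across, 36 high. It sits loosely over the boss, its mouth on the stopper's grip rim, so lifting by the cup alone leaves the stopper behind. Origin: centre of its mouth, 29 mm above the stopper's origin while it sits there; z towards its closed end
- tin: paste tin, 57 mm across, 72 mm high, stands loose behind the flask and the stopper; not part of the job
- spice_jar: spice jar, 40 mm across, 105 mm high, stands loose behind the flask and the stopper; not part of the job
- ice0: a moulded piece of frosty clear ice, a drum 17 mm across and 15 mm high with bevelled ends (bevels 3.5 to 4 mm), 10 g, very slippery; origin at its centre; one of seven that lie loose, standing, in one layer over the far half of the ice bin
- ice1: a moulded piece of frosty clear ice, a drum 17 mm across and 15 mm high with bevelled ends (bevels 3.5 to 4 mm), 10 g, very slippery; origin at its centre; one of seven that lie loose, standing, in one layer over the far half of the ice bin
- ice2: a moulded piece of frosty clear ice, a drum 17 mm across and 15 mm high with bevelled ends (bevels 3.5 to 4 mm), 10 g, very slippery; origin at its centre; one of seven that lie loose, standing, in one layer over the far half of the ice bin
- ice3: a moulded piece of frosty clear ice, a drum 17 mm across and 15 mm high with bevelled ends (bevels 3.5 to 4 mm), 10 g, very slippery; origin at its centre; one of seven that lie loose, standing, in one layer over the far half of the ice bin
- ice4: a moulded piece of frosty clear ice, a drum 17 mm across and 15 mm high with bevelled ends (bevels 3.5 to 4 mm), 10 g, very slippery; origin at its centre; one of seven that lie loose, standing, in one layer over the far half of the ice bin
- ice5: a moulded piece of frosty clear ice, a drum 17 mm across and 15 mm high with bevelled ends (bevels 3.5 to 4 mm), 10 g, very slippery; origin at its centre; one of seven that lie loose, standing, in one layer over the far half of the ice bin
- ice6: a moulded piece of frosty clear ice, a drum 17 mm across and 15 mm high with bevelled ends (bevels 3.5 to 4 mm), 10 g, very slippery; origin at its centre; one of seven that lie loose, standing, in one layer over the far half of the ice bin

How it is judged (in metres and radians):
On the way, in this order (a step that is already met when the one before it is completed fails the run):
1. at least two pieces of ice ride in the scoop, raised above the bin (((distance between ice0 and scoop_bowl below 0.045 m and distance between any of ice1, ice2, ice3, ice4, ice5, ice6 and scoop_bowl below 0.045 m) or (distance between ice1 and scoop_bowl below 0.045 m and distance between any of ice2, ice3, ice4, ice5, ice6 and scoop_bowl below 0.045 m) or (distance between ice2 and scoop_bowl below 0.045 m and distance between any of ice3, ice4, ice5, ice6 and scoop_bowl below 0.045 m) or (distance between ice3 and scoop_bowl below 0.045 m and distance between any of ice4, ice5, ice6 and scoop_bowl below 0.045 m) or (distance between ice4 and scoop_bowl below 0.045 m and distance between any of ice5, ice6 and scoop_bowl below 0.045 m) or (distance between ice5 and scoop_bowl below 0.045 m and distance between ice6 and scoop_bowl below 0.045 m)) and height (world z) of scoop_bowl above 0.06 m), for 0.1 s.
2. at least two pieces of ice lie in the flask ((((horizontal distance between ice0 and flask below 0.034 m and z of ice0 in the frame of flask below 0.085 m) and ((horizontal distance between ice1 and flask below 0.034 m and z of ice1 in the frame of flask below 0.085 m) or (horizontal distance between ice2 and flask below 0.034 m and z of ice2 in the frame of flask below 0.085 m) or (horizontal distance between ice3 and flask below 0.034 m and z of ice3 in the frame of flask below 0.085 m) or (horizontal distance between ice4 and flask below 0.034 m and z of ice4 in the frame of flask below 0.085 m) or (horizontal distance between ice5 and flask below 0.034 m and z of ice5 in the frame of flask below 0.085 m) or (horizontal distance between ice6 and flask below 0.034 m and z of ice6 in the frame of flask below 0.085 m))) or ((horizontal distance between ice1 and flask below 0.034 m and z of ice1 in the frame of flask below 0.085 m) and ((horizontal distance between ice2 and flask below 0.034 m and z of ice2 in the frame of flask below 0.085 m) or (horizontal distance between ice3 and flask below 0.034 m and z of ice3 in the frame of flask below 0.085 m) or (horizontal distance between ice4 and flask below 0.034 m and z of ice4 in the frame of flask below 0.085 m) or (horizontal distance between ice5 and flask below 0.034 m and z of ice5 in the frame of flask below 0.085 m) or (horizontal distance between ice6 and flask below 0.034 m and z of ice6 in the frame of flask below 0.085 m))) or ((horizontal distance between ice2 and flask below 0.034 m and z of ice2 in the frame of flask below 0.085 m) and ((horizontal distance between ice3 and flask below 0.034 m and z of ice3 in the frame of flask below 0.085 m) or (horizontal distance between ice4 and flask below 0.034 m and z of ice4 in the frame of flask below 0.085 m) or (horizontal distance between ice5 and flask below 0.034 m and z of ice5 in the frame of flask below 0.085 m) or (horizontal distance between ice6 and flask below 0.034 m and z of ice6 in the frame of flask below 0.085 m))) or ((horizontal distance between ice3 and flask below 0.034 m and z of ice3 in the frame of flask below 0.085 m) and ((horizontal distance between ice4 and flask below 0.034 m and z of ice4 in the frame of flask below 0.085 m) or (horizontal distance between ice5 and flask below 0.034 m and z of ice5 in the frame of flask below 0.085 m) or (horizontal distance between ice6 and flask below 0.034 m and z of ice6 in the frame of flask below 0.085 m))) or ((horizontal distance between ice4 and flask below 0.034 m and z of ice4 in the frame of flask below 0.085 m) and ((horizontal distance between ice5 and flask below 0.034 m and z of ice5 in the frame of flask below 0.085 m) or (horizontal distance between ice6 and flask below 0.034 m and z of ice6 in the frame of flask below 0.085 m))) or ((horizontal distance between ice5 and flask below 0.034 m and z of ice5 in the frame of flask below 0.085 m) and (horizontal distance between ice6 and flask below 0.034 m and z of ice6 in the frame of flask below 0.085 m))) and angle between flask's own z axis and vertical below 0.06 rad), for 0.2 s.
3. the stopper is fully home in the flask's mouth with the cup still on it (horizontal distance between stopper and flask below 0.005 m and z of stopper in the frame of flask between 0.086 and 0.094 m and angle between the z axis of stopper and the z axis of flask, either way round below 0.06 rad and z of cup in the frame of stopper below 0.034 m and horizontal distance between cup and stopper below 0.006 m and angle between flask's own z axis and vertical below 0.06 rad), for 0.2 s.
At the end, for the whole second after the job is handed in: cup held still, 45 mm or more above its seat, within 15 cm of the flask sideways, touching nothing else; stopper home (4 mm in height, 5 mm sideways, 3.4 degrees), not touched; flask upright with two or more pieces of ice; scoop laid down (origin below 40 mm) (all of step 2 and horizontal distance between stopper and flask below 0.005 m and z of stopper in the frame of flask between 0.086 and 0.094 m and angle between the z axis of stopper and the z axis of flask, either way round below 0.06 rad and z of cup in the frame of flask above 0.165 m and horizontal distance between cup and flask below 0.15 m and contact force between the fingers and cup above 0.5 N and contact force between each of cup, the fingers and stopper below 0.05 N and height (world z) of scoop below 0.04 m and linear speed of cup below 0.05 m/s); the arm keeps its last pose, push and grip.
It fails at once if the fingers touch the ice (contact force between the fingers and ice0 above 0.5 N or contact force between the fingers and ice1 above 0.5 N or contact force between the fingers and ice2 above 0.5 N or contact force between the fingers and ice3 above 0.5 N or contact force between the fingers and ice4 above 0.5 N or contact force between the fingers and ice5 above 0.5 N or contact force between the fingers and ice6 above 0.5 N).
It fails at once if the cup is off the stopper while the stopper is not home in the flask (parted too early, or stopper pulled up with it) (z of cup in the frame of stopper above 0.045 m and not (horizontal distance between stopper and flask below 0.005 m and z of stopper in the frame of flask between 0.086 and 0.094 m and angle between the z axis of stopper and the z axis of flask, either way round below 0.06 rad)).
It fails at once if the flask is tipped (angle between flask's own z axis and vertical above 0.35 rad).
It fails at once if the paste tin or the spice jar behind the work is pushed away (distance of any of tin, spice_jar from where it was at the start of the episode above 0.04 m).
It also fails if it takes over 72 s, if anything falls off the work surface, if the arm or the gripper's body presses on something with over 40 N, if the wrist force passes 120 N, or if a joint passes its speed limit or range.

ROBOT

A 7-joint arm with a two-finger parallel gripper is mounted at the origin on a cart in front of the work surface, level with it; the furniture and walls round the work are solid. World frame = base frame: x ahead of the robot, y to its left, z up, the work surface at z = 0. Lengths are in mm, angles in rad, forces in N, time in s.
With the tool pointing down it reaches from about 425 to 875 mm from the base axis. Payload 4.7 kg.
Tool frame: the origin (TCP) lies at the very end of the fingers, on their centre line; the grasp point (between the pads) lies ctrl.tcp_to_grasp behind it (ctrl.tcp_to_grasp is the distance from the TCP to the grasp point, in mm); z points along the fingers, y is the line along which they close (so a half turn about z gives the same grasp; the last joint's range is limited). The gripper opens to 87 mm and grips with 3 to 60 N. Pads are 19 mm wide; open, the fingers measure 117 mm over their backs; the gripper's body (75 mm by 190 mm) begins 51 mm behind the grasp point.
Start: joints at [1.358, 0.321, -0.07, 1.45, 0.023, 1.371, -0.057], TCP at [146.137, -633.382, 198.987] pointing down, gripper open.
Joint ranges: [-2.86, 2.86], [-0.3, 2.09], [-1.38, 1.24], [0.06, 2.45], [-1.56, 4.7], [0.09, 2.05], [-2.69, 2.69]. Speed limits (rad/s): [2.57, 2.57, 3.14, 3.14, 3.14, 3.14, 3.14].

INTERFACE

Orientations are given as a unit quaternion [w, x, y, z].
In Python, from cell import ctrl, viewer gives the robot as it stands.
- The arm moves only by the shell command python3 -m pendant 'ROWS' [FORCE]. ROWS is rows parted by semicolons, their numbers by spaces, 1 to 5 of them, each of 5 numbers: the finger opening in mm, then dx, dy, dz in mm, then a turn about the tool's z in rad; each row is the pose to reach, as a shift and turn from the pose commanded when the command began, along the tool's axes at that moment; what a row does not reach only later rows make up. A row lasts 1/10 s, in which the tool goes at most 50 mm and 0.15 rad, less where a joint would pass 70% of its speed; a pose out of reach is approached as far as the arm can. The fingers move at their own pace and stop on an object; FORCE is the grip in N (left out, the last holds). Time passes only in rows, so rows that do not move let the fingers close. It prints the time, the measured TCP pose, the force, the opening and the grip force at its end.
- ctrl.get_state(): the state, without advancing time (a new reading comes with each control period).
- viewer.capture(name): name is "scene" or "top" or "wrist"; returns a dict with "pixels" (420x560x3 uint8, red, green, blue), "z_map" (420x560 float32, mm along the optical axis (not along the pixel's ray), 0 where there is no reading), "fx", "fy", "cx", "cy" (pixels), "k1" (the pictures are not rectified: a ray, as slopes to the right and down, at radius r is drawn at 1 + k1 r^2 times it, then the intrinsics apply), "position" and "rotation" of the camera in the world. Camera axes: x right, y up, looking along -z (the intrinsics and any distortion apply to the point x, -y, -z); pixel columns grow to the right and rows downward; lengths in mm; the calibration is good to about 2 mm. A picture is of the moment at which its call begins.
- ctrl.finish_job(): hands the job in; it is judged then, once.
The state is a dict: "time_s": time; "q": joint angles; "joint_velocities": joint speeds; "joint_torque": joint torques, N m; "tool_pos": TCP position; "eef_rot": TCP orientation; "ft_force": force on the tool from outside, world axes, zero at the start; "wrist_torque": the same for the moment, N m; "width": finger opening in mm; "grasp_force": force on a finger pad.
Only numpy, scipy, OpenCV 4.12 (cv2) and the standard library are available. Lean on these libraries where they do the work, as an engineer would, in place of code of your own. Each camera call takes 0.05 s, during which the arm holds its last target. There are 200 camera calls.

## Working session

There is one attempt and no reset: what is moved stays moved. The work goes in short steps, Python scripts to look and compute and a shell command to move; the robot and the scene stay as the last step left them, time stands still between calls to the robot, and variables do not carry over. Pictures are saved under pics/ and viewed, at most 10 in all, crops included, and the job is handed in when it is done.

```bash
ls; mkdir -p pics; cat > h.py <<'E'
import numpy as np, cv2
from cell import ctrl, viewer
from scipy.spatial.transform import Rotation as R
def cap(name, fn=None):
    c=viewer.capture(name)
    if fn: cv2.imwrite('pics/'+fn, cv2.cvtColor(c['pixels'],cv2.COLOR_RGB2BGR))
    return c
def rot(c):
    r=np.array(c['rotation'],float)
    return r if r.shape==(3,3) else R.from_quat(r.ravel(),scalar_first=True).as_matrix()
def rays(c,uv):
    uv=np.atleast_2d(np.array(uv,float)); d=np.c_[(uv[:,0]-c['cx'])/c['fx'],(uv[:,1]-c['cy'])/c['fy']]
    s=d.copy()
    for _ in range(20): s=d/(1+c['k1']*(s**2).sum(1,keepdims=True))
    return np.c_[s[:,0],-s[:,1],-np.ones(len(s))]
def onplane(c,uv,z):
    p=np.array(c['position']); w=rays(c,uv)@rot(c).T
    return p+w*((z-p[2])/w[:,2:])
def pts(c,uv):
    uv=np.atleast_2d(uv).astype(int); zz=c['z_map'][uv[:,1],uv[:,0]]
    return np.array(c['position'])+(rays(c,uv)*zz[:,None])@rot(c).T
def cloud(c):
    h,w=c['z_map'].shape; u,v=np.meshgrid(np.arange(w),np.arange(h))
    return pts(c,np.c_[u.ravel(),v.ravel()]).reshape(h,w,3)
E
python3 - <<'E'
from h import *
for n in ('scene','top'):
    c=cap(n,n+'0.png'); print(n,c['position'],rot(c).round(3).tolist(),c['fx'],c['cx'],c['cy'],c['k1'])
s=ctrl.get_state(); print(s,ctrl.tcp_to_grasp)
E
```

```text
pics
scene [ 146.71129295 -678.13957877  872.23718243] [[0.855, 0.359, -0.375], [-0.519, 0.587, -0.621], [-0.003, 0.726, 0.688]] 467.303891705581 273.5464957623565 205.62493006303777 0.00750465490174679
top [ 456.24273744    1.96373067 1208.00074785] [[0.016, 0.994, -0.107], [-1.0, 0.017, 0.006], [0.008, 0.107, 0.994]] 465.8941963092169 284.5822314301243 209.49088317209225 0.024928915186792945
{'time_s': 0.1, 'q': array([ 1.3581276 ,  0.32174792, -0.07008159,  1.45155785,  0.02259205,
        1.37079877, -0.05691096]), 'joint_velocities': array([ 0.00080587, -0.00111662,  0.0004379 , -0.00328968, -0.00056988,
        0.00050577, -0.00060806]), 'joint_torque': array([ 4.18562047e-05, -4.92570806e+01, -4.05664556e-01, -3.13398921e+01,
       -6.42509549e-02,  3.94504680e-02,  9.75168678e-05]), 'tool_pos': array([ 145.96992478, -632.84469526,  197.96907713]), 'eef_rot': array([-8.51058366e-04,  9.93577803e-01,  1.13147715e-01, -1.40587179e-04]), 'ft_force': array([ 0.02212244, -0.52899582,  0.03114192]), 'wrist_torque': array([ 0.01236128,  0.01358698, -0.00014377]), 'grasp_force': 0.0, 'width': 87.22716087447616} 18.700000000000003
```

View pics/top0.png

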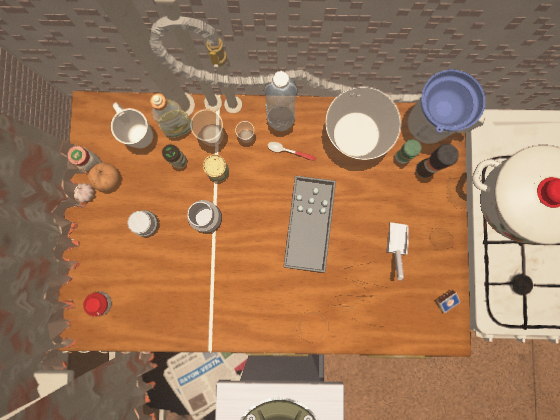

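View pics/scene0.png

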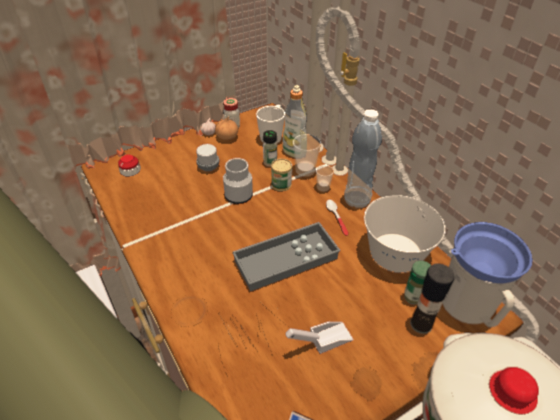

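The top view shows the bin at about (310,223) with ice near (312,203), the flask at (204,216), the cup on the stopper at (143,223), the tin at (214,167), the jar at (174,155), and the scoop at (398,238) with its handle at (398,268). Next I'll measure these.

```bash
cat > m.py <<'E'
from h import *
c=cap('top'); P=cloud(c); X,Y,Z=P[...,0],P[...,1],P[...,2]
g=np.indices(Z.shape); vv,uu=g
def box(u0,u1,v0,v1): return (uu>=u0)&(uu<=u1)&(vv>=v0)&(vv<=v1)&(c['z_map']>0)
def circ(n,b,zlo,zhi,zp):
    m=(box(*b)&(Z>zlo)&(Z<zhi)).astype(np.uint8)
    k=max(cv2.findContours(m,0,2)[0],key=cv2.contourArea)
    q=onplane(c,k[:,0,:],zp); (x,y),r=cv2.minEnclosingCircle(q[:,:2].astype(np.float32)); print(n,round(x,1),round(y,1),'r',round(r,1),'n',m.sum(),'zmed',np.median(Z[m>0]).round(1))
circ('flask rim',(180,228,195,240),97,112,105); circ('cup',(120,165,203,245),58,72,65)
circ('tin',(198,232,150,185),60,80,72); circ('jar',(160,190,138,172),95,112,105)
m=(box(375,420,212,285)&(Z>6)); 
print('table z',np.median(Z[box(340,375,260,300)]))
# bin rim
b=box(275,345,165,280)&(Z>24)&(Z<45); k=cv2.minAreaRect(P[b][:,:2].astype(np.float32)); print('bin',k,np.median(Z[b]))
# scoop floor/lip by brightness
rgb=c['pixels'].astype(int); s=(box(375,425,212,290)&(rgb[...,2]>110)).astype(np.uint8)
k=max(cv2.findContours(s,0,2)[0],key=cv2.contourArea); q=onplane(c,k[:,0],2); print('scoop contour',[(a.tolist(),p[:2].round().tolist(),Z[a[1],a[0]].round()) for a,p in zip(k[:,0][::2],q[::2])])
h=box(375,425,212,290)&(Z>35); hp=P[h]; print('handle',h.sum(),hp[np.argsort(hp[:,2])][::max(1,h.sum()//12)].round(0).tolist())
# ice
i=(box(285,340,175,230)&(rgb.min(2)>150)).astype(np.uint8); n,l,st,ce=cv2.connectedComponentsWithStats(i)
print('ice',[(ce[j].round(1).tolist(),int(st[j,4]),onplane(c,ce[j],18)[0,:2].round(1).tolist()) for j in range(1,n) if st[j,4]>3])
e=c['pixels'][150:300,270:430]; cv2.imwrite('pics/crop.png',cv2.resize(e[...,::-1],None,fx=5,fy=4,interpolation=cv2.INTER_CUBIC))
E
python3 m.py
```

```text
flask rim 562.2 196.8 r 30.1 n 123 zmed 103.5
cup 543.5 350.2 r 28.5 n 419 zmed 64.5
tin 684.4 170.7 r 29.7 n 427 zmed 69.2
jar 708.7 271.9 r 21.2 n 227 zmed 104.6
table z -0.06449537328421684
bin ((549.8709716796875, -68.81305694580078), (105.71331787109375, 235.54820251464844), 83.5986557006836) 31.813444524495253
scoop contour [([390, 222], [558.0, -280.0], np.float64(3.0)), ([389, 240], [512.0, -277.0], np.float64(23.0)), ([388, 250], [486.0, -274.0], np.float64(29.0)), ([391, 251], [483.0, -281.0], np.float64(32.0)), ([395, 252], [481.0, -292.0], np.float64(31.0)), ([396, 257], [468.0, -294.0], np.float64(47.0)), ([397, 267], [443.0, -296.0], np.float64(69.0)), ([398, 277], [417.0, -299.0], np.float64(83.0)), ([398, 279], [412.0, -299.0], np.float64(82.0)), ([403, 277], [418.0, -311.0], np.float64(-2.0)), ([402, 271], [433.0, -309.0], np.float64(78.0)), ([401, 262], [456.0, -307.0], np.float64(57.0)), ([400, 257], [468.0, -304.0], np.float64(49.0)), ([401, 253], [479.0, -307.0], np.float64(33.0)), ([406, 254], [476.0, -320.0], np.float64(29.0)), ([407, 247], [494.0, -323.0], np.float64(23.0)), ([408, 227], [546.0, -326.0], np.float64(2.0)), ([407, 225], [551.0, -324.0], np.float64(-0.0)), ([405, 224], [554.0, -318.0], np.float64(-0.0)), ([398, 223], [556.0, -300.0], np.float64(0.0)), ([391, 222], [559.0, -282.0], np.float64(0.0))]
handle 174 [[483.0, -291.0, 35.0], [476.0, -295.0, 40.0], [475.0, -286.0, 44.0], [463.0, -282.0, 51.0], [448.0, -281.0, 56.0], [456.0, -282.0, 61.0], [451.0, -290.0, 66.0], [448.0, -284.0, 71.0], [441.0, -281.0, 75.0], [437.0, -287.0, 80.0], [432.0, -286.0, 83.0], [425.0, -278.0, 85.0], [425.0, -287.0, 89.0]]
ice [([315.6, 189.9], 21, [637.2, -84.3]), ([298.9, 196.5], 22, [619.0, -41.4]), ([311.4, 199.6], 22, [611.6, -73.7]), ([324.9, 201.9], 22, [606.2, -108.6]), ([300.2, 207.2], 19, [591.5, -45.2]), ([322.7, 209.5], 22, [586.5, -103.2]), ([309.8, 209.8], 20, [585.3, -69.8])]
```

View pics/crop.png

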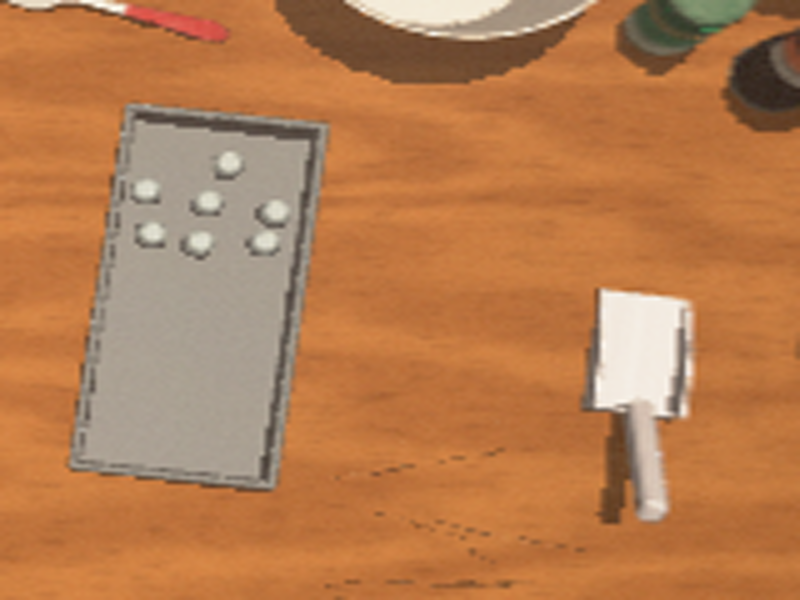

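```bash
python3 -m pendant '87 40 -30 0 0.1;87 80 -60 0 0.2;87 120 -90 0 0.3;87 160 -120 0 0.4;87 180 -135 0 0.44'; python3 -m pendant '87 36 32 0 0;87 72 64 0 0;87 90 80 0 0;87 90 80 0 0'; python3 - <<'E'
from h import *
s=ctrl.get_state(); print(s['tool_pos'].round(1),R.from_quat(s['eef_rot'],scalar_first=True).as_matrix().round(3).tolist())
E
```

```text
time_s: 0.65
tool_pos: [295.0, -457.0, 199.0]
eef_rot: [-0.001, 0.994, -0.105, 0.001]
ft_force: [0.7, 0.1, 0.1]
width: 87.1
grasp_force: 0.0
time_s: 1.05
tool_pos: [363.6, -559.9, 197.0]
eef_rot: [-0.001, 0.994, -0.106, -0.0]
ft_force: [0.1, 0.6, 0.4]
width: 87.3
grasp_force: 0.0
[ 363.6 -559.9  197. ] [[0.977, -0.211, -0.0], [-0.211, -0.977, 0.001], [-0.0, -0.001, -1.0]]
```

```bash
cat > d.py <<'E'
import sys
from h import *
def delta(p,yaw=None):
    s=ctrl.get_state(); M=R.from_quat(s['eef_rot'],scalar_first=True).as_matrix()
    d=M.T@(np.array(p)-s['tool_pos']); y=np.arctan2(M[1,0],M[0,0])
    print('tool delta',d.round(1),'turn',None if yaw is None else round(float((y-yaw+np.pi)%(2*np.pi)-np.pi),3),'yaw now',round(float(y),4),'pos',s['tool_pos'].round(1),'t',round(s['time_s'],2))
if __name__=='__main__': a=[float(v) for v in sys.argv[1:]]; delta(a[:3],a[3] if len(a)>3 else None)
E
python3 d.py 425 -300 200 -0.21
```

```text
tool delta [   5.1 -267.    -2.7] turn -0.003 yaw now -0.2127 pos [ 363.6 -559.9  197. ] t 1.05
```

```bash
python3 -m pendant '87 1 -50 0 0;87 2 -100 0 0;87 3 -150 0 0;87 4 -200 0 0;87 5 -240 0 0'; python3 -m pendant '87 0 -27 0 0;87 0 -27 0 0'; python3 - <<'E'
from h import *
c=cap('wrist','w1.png'); print(c['position'],rot(c).round(3).tolist(),ctrl.get_state()['tool_pos'])
E
```

```text
time_s: 1.55
tool_pos: [417.7, -321.4, 198.9]
eef_rot: [-0.0, 0.994, -0.105, -0.0]
ft_force: [-0.5, 0.2, -0.3]
width: 87.0
grasp_force: 0.0
time_s: 1.75
tool_pos: [424.6, -293.4, 199.3]
eef_rot: [-0.0, 0.995, -0.103, 0.0]
ft_force: [0.4, 0.1, 0.0]
width: 86.8
grasp_force: 0.0
[ 487.77740758 -308.04892063  385.09106844] [[-0.205, 0.951, 0.234], [-0.979, -0.198, -0.05], [-0.001, -0.239, 0.971]] [ 423.68016369 -296.45968882  199.24451447]
```

View pics/w1.png

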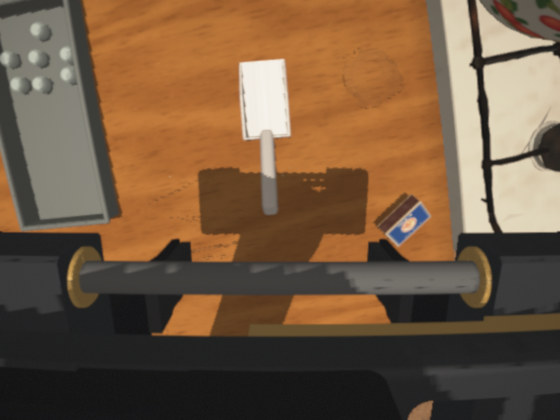

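The wrist view shows the scoop: lip corners at (239,63) and (286,60), handle from (265,133) to (270,212). I'll measure it from the handle edges and lip.

```bash
python3 - <<'E'
from h import *
c=cap('wrist'); P=cloud(c); rgb=c['pixels'].astype(int)
m=((rgb[...,2]>95)&(rgb[...,0]-rgb[...,2]<45)).astype(np.uint8); m[:50]=0;m[222:]=0;m[:,:225]=0;m[:,300:]=0
n,l,st,ce=cv2.connectedComponentsWithStats(m); j=1+np.argmax(st[1:,4]); m=l==j
A=[]
for v in list(range(58,66,2))+list(range(70,130,15))+list(range(140,212,8)):
    u=np.where(m[v])[0]
    if len(u)<3: continue
    um=(u[0]+u[-1])/2; z=np.median(P[v,u[len(u)//4:3*len(u)//4+1],2]); a=onplane(c,[um,v],z)[0]; w=onplane(c,[[u[0],v],[u[-1]+1,v]],z); print(v,u[0],u[-1],a.round(1),'w',np.linalg.norm(w[1]-w[0]).round(1)); A.append([v,*a])
A=np.array(A); H=A[(A[:,0]>=140)]; f=np.polyfit(H[:,1],H[:,2],1); print('handle yaw',np.arctan(f[0]),'y at 437',np.polyval(f,437)); 
E
python3 d.py 437 -290 45.3 -0.1
```

```text
60 261 279 [ 552.8 -315.6    1.5] w 19.6
62 238 279 [ 553.3 -303.6    1.8] w 43.4
64 236 280 [ 551.6 -302.7    1.4] w 46.6
70 236 280 [ 545.7 -301.4    1.7] w 46.7
85 236 281 [ 531.  -298.6    1.5] w 48.1
100 237 283 [ 515.8 -296.8    1.2] w 49.5
115 238 284 [ 500.5 -294.5    1.6] w 49.9
140 257 269 [ 475.7 -292.9   40.3] w 12.6
148 257 269 [ 468.7 -291.7   48.2] w 12.3
156 257 270 [ 461.7 -290.9   54.5] w 13.1
164 258 270 [ 454.9 -290.1   60.9] w 12.0
172 257 271 [ 448.4 -289.    67.3] w 13.6
180 259 270 [ 441.9 -288.2   72.6] w 10.8
188 259 270 [ 435.9 -287.1   79.1] w 10.6
196 259 271 [ 429.7 -286.4   84.1] w 11.4
204 259 271 [ 423.8 -285.3   89.4] w 11.2
handle yaw -0.14195790394389418 y at 437 -287.3710834818654
tool delta [ 11.9 -11.4 153.8] turn -0.112 yaw now -0.2122 pos [ 423.  -298.4  199.1] t 1.85
```

```bash
python3 d.py 436.6 -287.2 45.3 -0.14
```

```text
tool delta [ 11.  -14.  153.8] turn -0.072 yaw now -0.2122 pos [ 423.  -298.4  199.1] t 1.85
```

```bash
python3 -m pendant '87 11 -14 30 -0.072;87 11 -14 75 -0.072;87 11 -14 115 -0.072;87 11 -14 140 -0.072;87 11 -14 153 -0.072' 60 >/dev/null; python3 -m pendant '87 0 0 0 0;5 0 0 0 0;5 0 0 0 0;5 0 0 0 0;5 0 0 0 0' 60; python3 -m pendant '5 0 0 0 0;5 0 0 0 0;5 0 0 0 0'  60; python3 d.py 436.6 -287.2 45.3 -0.14
```

```text
time_s: 2.85
tool_pos: [437.9, -287.8, 47.0]
eef_rot: [0.001, 0.998, -0.071, 0.001]
ft_force: [0.0, -0.1, -0.1]
width: 62.6
grasp_force: 0.0
time_s: 3.15
tool_pos: [437.3, -287.4, 46.0]
eef_rot: [0.0, 0.998, -0.071, 0.0]
ft_force: [0.0, -0.5, 0.1]
width: 38.9
grasp_force: 0.0
tool delta [-0.7 -0.1  0.7] turn -0.001 yaw now -0.1411 pos [ 437.3 -287.4   46. ] t 3.15
```

```bash
python3 -m pendant '5 0 0 0 0;5 0 0 0 0;5 0 0 0 0;5 0 0 0 0;5 0 0 0 0' 60; python3 -m pendant '5 0 0 -15 0;5 0 0 -30 0;5 0 0 -60 0;5 0 0 -80 0;5 0 0 -80 0'; python3 - <<'E'
from h import *
c=cap('wrist','w2.png')
c=cap('scene','s2.png')
E
```

```text
time_s: 3.65
tool_pos: [437.3, -287.3, 45.9]
eef_rot: [0.0, 0.998, -0.071, 0.0]
ft_force: [0.9, 0.6, -0.7]
width: 12.3
grasp_force: 60.0
time_s: 4.15
tool_pos: [439.1, -288.5, 128.8]
eef_rot: [0.002, 0.998, -0.071, 0.002]
ft_force: [0.3, -1.6, -1.4]
width: 12.1
grasp_force: 59.9
```

View pics/w2.png

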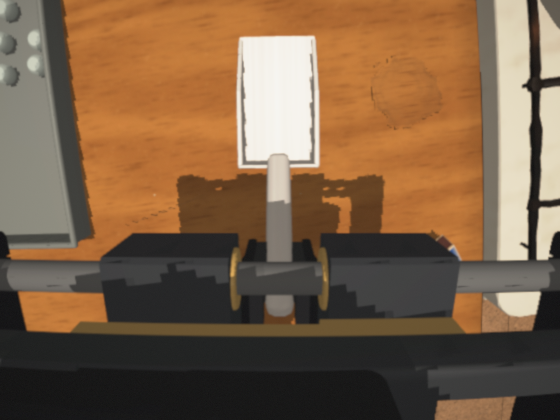

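```bash
cat > pit.py <<'E'
from h import *
def pitch(c=None,v1=150):
    c=c or cap('wrist'); P=cloud(c); s=ctrl.get_state(); M=R.from_quat(s['eef_rot'],scalar_first=True).as_matrix()
    Q=(P-s['tool_pos'])@M; u,v=np.meshgrid(np.arange(560),np.arange(420))
    rgb=c['pixels'].astype(int)
    m=(Q[...,0]>45)&(Q[...,0]<130)&(abs(Q[...,1])<17)&(Q[...,2]>20)&(Q[...,2]<140)&(rgb.min(2)>90)&(c['z_map']>0)
    q=Q[m]; f=np.polyfit(q[:,0],q[:,2],1); f=np.polyfit(*q[abs(q[:,2]-np.polyval(f,q[:,0]))<3][:,[0,2]].T,1)
    print('pitch nose-down',np.arctan(f[0]).round(4),'tool z of floor at x=118:',np.polyval(f,118).round(1),'x max',np.percentile(q[:,0],99.5).round(1),'n',len(q)); return c,P,Q
if __name__=='__main__': pitch()
E
python3 pit.py; python3 d.py 427.6 -55 128 -0.112
```

```text
pitch nose-down 0.0057 tool z of floor at x=118: 44.5 x max 118.4 n 6343
tool delta [ -41.4 -228.3   -3.1] turn -0.029 yaw now -0.1412 pos [ 436.4 -286.9  124.6] t 4.3
```

```bash
python3 -m pendant '5 -8 -45 -3 -0.029;5 -16 -90 -3 -0.029;5 -25 -135 -3 -0.029;5 -33 -180 -3 -0.029;5 -40 -215 -3 -0.029'; python3 -m pendant '5 -1 -13 0 0;5 -1 -13 0 0;5 -1 -13 0 0'; python3 - <<'E'
from pit import *
c,P,Q=pitch(); cv2.imwrite('pics/w3.png',c['pixels'][...,::-1])
from d import delta; delta((427.6,-55,128),-0.112)
c=cap('top'); P=cloud(c)
E
```

```text
time_s: 4.8
tool_pos: [426.4, -65.9, 127.3]
eef_rot: [-0.0, 0.998, -0.055, -0.001]
ft_force: [0.4, -0.1, -1.4]
width: 12.3
grasp_force: 59.9
time_s: 5.1
tool_pos: [428.0, -57.2, 128.2]
eef_rot: [0.0, 0.998, -0.057, -0.001]
ft_force: [-0.3, -0.1, -1.6]
width: 11.9
grasp_force: 59.9
pitch nose-down 0.0068 tool z of floor at x=118: 45.5 x max 117.5 n 6334
tool delta [-0.8 -2.5  0.4] turn -0.002 yaw now -0.1145 pos [428.1 -57.6 128.4] t 5.15
```

View pics/w3.png

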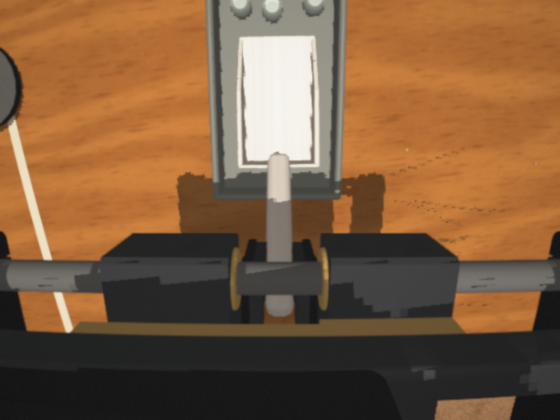

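The scoop (238-320, 37-168) hangs above the near half of the bin (walls at columns 212 and 341, near wall at row 195). The first ice pieces are at (240,5), (272,8) and (315,3). Now I'll get the bin walls in tool coordinates.

```bash
python3 - <<'E'
from h import *
s=ctrl.get_state(); M=R.from_quat(s['eef_rot'],scalar_first=True).as_matrix()
c=cap('wrist'); P=cloud(c); Q=(P-s['tool_pos'])@M
w=(P[...,2]>27)&(P[...,2]<42)&(c['z_map']>0); w[220:]=0; w[:,:190]=0; w[:,360:]=0
for sgn,n in ((1,'+y'),(-1,'-y')):
    a=Q[w&(sgn*Q[...,1]>35)&(Q[...,0]>25)]; f=np.polyfit(a[:,0],a[:,1],1); print('wrist wall',n,len(a),'slope',f[0].round(4),'y@60',np.polyval(f,60).round(1))
a=Q[w&(abs(Q[...,1])<30)]; print('near wall x',np.median(a[:,0]) if len(a) else None,'floor z',np.median(P[...,2][(abs(Q[...,1]-35)<7)&(Q[...,0]>40)&(Q[...,0]<110)&(P[...,2]<20)]))
c=cap('top'); P=cloud(c); Q=(P-s['tool_pos'])@M
w=(P[...,2]>24)&(P[...,2]<45)&(c['z_map']>0); w&=(Q[...,0]>0)&(Q[...,0]<270)&(abs(Q[...,1])<75)
print('top far wall x',np.percentile(Q[w][:,0],[98]).round(1), 'far', np.median(Q[w&(Q[...,0]>220)][:,0]).round(1))
for sgn in (1,-1):
    a=Q[w&(sgn*Q[...,1]>38)&(Q[...,0]>120)&(Q[...,0]<220)]; f=np.polyfit(a[:,0],a[:,1],1); print('top wall',sgn,f[0].round(4),np.polyval(f,170).round(1),len(a))
rgb=c['pixels'].astype(int); i=(rgb.min(2)>150).astype(np.uint8); i[:170]=0;i[230:]=0;i[:,:285]=0;i[:,340:]=0
n,l,st,ce=cv2.connectedComponentsWithStats(i)
print('ice tool',[((onplane(c,ce[j],18)[0]-s['tool_pos'])@M)[:2].round(1).tolist() for j in range(1,n) if st[j,4]>3])
E
```

```text
wrist wall +y 1411 slope -0.0024 y@60 47.5
wrist wall -y 1422 slope -0.0052 y@60 -51.1
near wall x 7.64031595902797 floor z 3.052410446325325
top far wall x [239.1] far 235.5
top wall 1 -0.0058 46.2 97
top wall -1 -0.0063 -53.1 88
ice tool [[210.5, 2.3], [188.3, -38.6], [184.7, -5.4], [182.9, 30.2], [160.6, -30.8], [157.9, -6.1], [163.0, 27.5], [131.3, -42.6], [133.4, -29.9], [116.8, -7.8]]
```

```bash
python3 -m pendant '5 0 -2 25 0;5 0 -2 50 0;5 0 -2 66 0;5 0 -2 74 0;5 0 -2 74 0'; python3 -m pendant '5 0 0 1.5 0;5 0 0 2.5 0;5 0 0 2.5 0'; python3 -m pendant '5 0 0 1 0;5 0 0 1.5 0;5 0 0 1.5 0';
```

```text
time_s: 5.8
tool_pos: [427.8, -54.3, 54.0]
eef_rot: [-0.0, 0.998, -0.057, -0.001]
ft_force: [0.3, -0.2, -1.3]
width: 11.7
grasp_force: 59.9
time_s: 6.1
tool_pos: [429.2, -54.1, 53.1]
eef_rot: [0.0, 0.998, -0.056, 0.001]
ft_force: [0.0, 0.7, -1.2]
width: 12.3
grasp_force: 59.9
time_s: 6.4
tool_pos: [428.6, -53.9, 51.0]
eef_rot: [0.0, 0.998, -0.056, 0.0]
ft_force: [-0.1, -0.5, -1.4]
width: 11.9
grasp_force: 59.9
```

```bash
python3 -m pendant '5 0 0 0.5 0;5 0 0 1 0;5 0 0 1 0'|grep -E 'pos|ft'; python3 -m pendant '5 0 0 0.5 0;5 0 0 0.8 0;5 0 0 0.8 0'|grep -E 'pos|ft';  python3 pit.py
```

```text
tool_pos: [428.6, -53.8, 49.9]
ft_force: [-0.0, 0.5, -0.8]
tool_pos: [428.6, -53.8, 49.1]
ft_force: [0.2, -0.1, -0.8]
pitch nose-down 0.0128 tool z of floor at x=118: 45.1 x max 129.6 n 7447
```

```bash
python3 -m pendant '5 0 0 0.5 0;5 0 0 0.5 0'|grep -E 'pos|ft'; python3 -m pendant '5 0 0 0.5 0;5 0 0 0.5 0;5 0 0 0.5 0'|grep -E 'pos|ft'
```

```text
tool_pos: [428.6, -54.0, 48.8]
ft_force: [-1.3, -0.8, 1.2]
tool_pos: [428.5, -54.0, 48.7]
ft_force: [-2.7, 0.1, 7.5]
```

```bash
python3 -m pendant '5 5 0 -0.4 0;5 15 0 -0.4 0;5 25 0 -0.4 0;5 35 0 -0.4 0;5 45 0 -0.4 0'|grep -E 'pos|ft';python3 -m pendant '5 10 0 0 0;5 20 0 0 0;5 30 0 0 0;5 40 0 0 0;5 45 0 0 0'|grep -E 'pos|ft';python3 -m pendant '5 5 0 0 0;5 10 0 0 0;5 14 0 0 0;5 14 0 0 0'|grep -E 'time|pos|ft'; python3 -c "
from h import *
c=cap('top');e=c['pixels'][150:280,240:370]; cv2.imwrite('pics/c4.png',cv2.resize(e[...,::-1],None,fx=4.5,fy=4.5,interpolation=cv2.INTER_CUBIC))
cap('wrist','w4.png')"
```

```text
tool_pos: [472.8, -58.8, 48.8]
ft_force: [-6.7, 1.0, 9.3]
tool_pos: [518.2, -63.8, 48.8]
ft_force: [-7.2, 1.2, 9.1]
time_s: 8.95
tool_pos: [532.0, -65.3, 48.8]
ft_force: [-3.7, 0.8, 5.8]
```

View pics/w4.png

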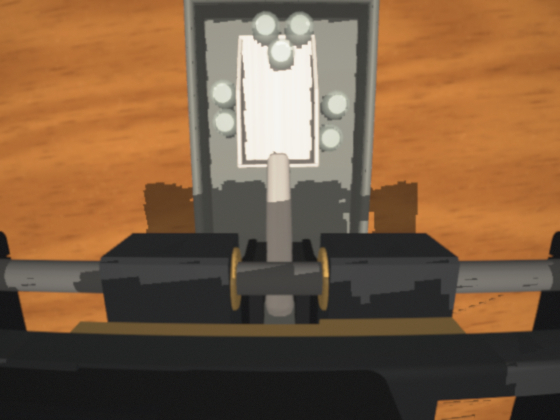

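The wrist view shows one piece on the scoop at (281,52), and two at (265,25) and (300,25) between the lip (row 36) and the far wall (about row 15). I'll push on about 12 mm.

```bash
python3 -m pendant '5 3 0 0 0;5 6 0 0 0;5 9 0 0 0;5 9 0 0 0'|grep -E 'time|pos|ft';  python3 -m pendant '5 1.5 0 0 0;5 3 0 0 0;5 3 0 0 0'|grep -E 'time|pos|ft'; python3 - <<'E'
from h import *
s=ctrl.get_state(); M=R.from_quat(s['eef_rot'],scalar_first=True).as_matrix()
c=cap('wrist','w5.png'); P=cloud(c); Q=(P-s['tool_pos'])@M
w=(P[...,2]>28)&(P[...,2]<40)&(Q[...,0]>100)&(abs(Q[...,1])<35)&(c['z_map']>0)
print('far wall',np.median(Q[w][:,0]) if w.any() else None)
rgb=c['pixels'].astype(int)
m=((P[...,2]>13)&(P[...,2]<24)&(Q[...,0]>40)&(Q[...,0]<150)&(abs(Q[...,1])<46)&(rgb.min(2)>110)).astype(np.uint8)
m=cv2.erode(m,np.ones((3,3)));n,l,st,ce=cv2.connectedComponentsWithStats(m)
for j in range(1,n):
    if st[j,4]>15: print(ce[j].round(),st[j,4],((onplane(c,ce[j],18)[0]-s['tool_pos'])@M).round(1),np.median(P[l==j][:,2]).round(1))
E
```

```text
time_s: 9.45
tool_pos: [540.8, -66.3, 48.8]
ft_force: [-3.6, 0.4, 5.2]
time_s: 9.75
tool_pos: [542.3, -66.4, 48.8]
ft_force: [-7.6, 0.9, 9.3]
far wall 121.0944797427075
[283.  53.] 1730 [105.8   3.6  30.4] 19.1
[239.  67.] 57 [ 97.8 -22.5  30.4] 19.1
[224. 123.] 886 [ 65.5 -31.9  30.5] 17.6
[335. 121.] 493 [66.9 35.  30.6] 17.6
[329. 153.] 412 [47.6 32.1 30.6] 17.6
```

```bash
python3 -m pendant '5 -1 0 -3 0;5 -1 0 -10 0;5 -1 0 -20 0;5 -1 0 -30 0;5 -1 0 -38 0'|grep -E 'time|pos|ft';  python3 -m pendant '5 2 0 0 0;5 6 0 0 0;5 12 0 0 0;5 18 0 0 0;5 18 0 0 0'|grep -E 'time|pos|ft'; cat > ice.py <<'E'
from pit import *
c,P,Q=pitch(); s=ctrl.get_state(); M=R.from_quat(s['eef_rot'],scalar_first=True).as_matrix()
rgb=c['pixels'].astype(int)
m=((Q[...,0]>38)&(Q[...,0]<140)&(abs(Q[...,1])<24)&(Q[...,2]<39)&(rgb.min(2)>110)&(c['z_map']>0)).astype(np.uint8); m[160:]=0
n,l,st,ce=cv2.connectedComponentsWithStats(m)
for j in range(1,n):
    if st[j,4]>30: print('blob',ce[j].round(),st[j].tolist(),np.median(Q[l==j],0).round(1))
E
python3 ice.py
```

```text
time_s: 10.3
tool_pos: [543.6, -66.8, 87.9]
ft_force: [-0.6, 0.3, -1.7]
time_s: 10.8
tool_pos: [561.6, -68.7, 86.1]
ft_force: [0.3, -0.1, -0.7]
pitch nose-down -0.1185 tool z of floor at x=118: 38.4 x max 118.4 n 6536
blob [290.  68.] [249, 33, 70, 127, 2646] [103.6   8.3  31.1]
blob [240. 107.] [237, 49, 7, 111, 584] [ 74.5 -21.6  22.3]
blob [278. 157.] [268, 154, 21, 6, 107] [47.4  0.6 14.1]
```

```bash
cat > prof.py <<'E'
from h import *
def prof():
    c=cap('wrist'); P=cloud(c); s=ctrl.get_state(); M=R.from_quat(s['eef_rot'],scalar_first=True).as_matrix(); Q=(P-s['tool_pos'])@M
    print('rows x, cols y -20..20; tool z   (pos',s['tool_pos'].round(1),')')
    for x in range(44,134,6):
        r=[]
        for y in range(-20,21,5):
            k=(abs(Q[...,0]-x)<2)&(abs(Q[...,1]-y)<1.5)&(c['z_map']>0)
            r.append('%5.0f'%np.median(Q[k][:,2]) if k.any() else '   --')
        print(x,' '.join(r))
prof()
E
python3 prof.py
```

```text
rows x, cols y -20..20; tool z   (pos [560.7 -68.5  86.1] )
44    33    43    45    14    10    12    42    41    35
50    35    45    45    45    45    45    45    45    45
56    37    45    45    45    45    45    45    45    45
62    39    45    45    45    45    45    45    45    45
68    42    45    45    45    45    45    45    45    45
74    44    45    45    45    45    45    45    45    45
80    44    46    46    46    45    45    45    45    45
86    44    45    45    46    45    45    45    45    45
92    45    45    45    45    32    32    44    45    45
98    46    46    46    34    31    31    32    46    45
104    45    45    32    33    33    32    33    32    35
110    45    32    30    31    34    46    31    31    31
116    46    35    32    32    46    46    33    31    33
122    --    --    --    --    --    --    --    --    --
128    86    86    --    86    86    86    86    --    --
```

```bash
python3 -m pendant '5 0 0 2 0;5 0 0 4 0;5 0 0 6 0;5 0 0 8 0;5 0 0 11 0'|grep -E 'time|pos|ft';  python3 -m pendant '5 0 0 3 0;5 0 0 6 0;5 0 0 9 0;5 0 0 12 0;5 0 0 12 0'|grep -E 'time|pos|ft';python3 prof.py
```

```text
time_s: 11.4
tool_pos: [560.8, -68.8, 75.5]
ft_force: [-0.8, -0.1, -0.1]
time_s: 11.9
tool_pos: [559.4, -68.1, 64.0]
ft_force: [-7.8, 1.0, 9.0]
rows x, cols y -20..20; tool z   (pos [559.5 -68.2  64.1] )
44    11    11    11     3     1     2    10    10    11
50    22    29    30    20     5     7    29    28    28
56    24    38    38    38    38    38    38    38    38
62    25    37    37    37    37    38    37    37    37
68    27    37    37    37    36    36    37    37    36
74    28    36    36    36    36    36    36    36    36
80    28    35    35    35    35    35    35    35    35
86    27    34    34    34    34    34    34    35    34
92    27    33    34    33    34    34    34    34    34
98    29    33    33    33    20    19    32    33    33
104    30    32    32    31    17    17    18    31    31
110    31    31    19    19    19    18    19    19    20
116    30    18    16    15    18    31    16    16    16
122    29    19    17    16    30    30    18    16    17
128    30    31    --    --    30    30    30    --    --
```

```bash
python3 -m pendant '5 0 0 3 0;5 0 0 6 0;5 0 0 9 0;5 0 0 12 0;5 0 0 12 0'|grep -E 'time|pos|ft';python3 -m pendant '5 0 0 -3 0;5 0 0 -10 0;5 0 0 -20 0;5 0 0 -30 0;5 0 0 -40 0'|grep -E 'time|pos|ft';python3 -m pendant '5 0 0 -15 0;5 0 0 -30 0;5 0 0 -50 0;5 0 0 -70 0;5 0 0 -75 0'|grep -E 'time|pos|ft';python3 prof.py;python3 d.py 425 197 165 0
```

```text
time_s: 12.45
tool_pos: [557.8, -68.1, 51.3]
ft_force: [-10.2, 1.5, 8.7]
time_s: 12.95
tool_pos: [561.2, -68.8, 92.6]
ft_force: [-0.5, -0.2, -1.5]
time_s: 13.45
tool_pos: [562.7, -68.7, 170.0]
ft_force: [0.5, 0.7, -1.4]
rows x, cols y -20..20; tool z   (pos [562.4 -68.8 169.5] )
44    --    --    --    -2    -4    -3    --    --    --
50     7     9     9     3    -0     1     9     9    10
56    19    34    33    33    33    33    33    33    33
62    18    33    33    32    33    33    33    32    33
68    17    31    31    31    31    31    31    31    31
74    19    30    30    30    30    30    30    30    30
80    19    29    29    29    29    29    29    29    29
86    17    28    28    28    28    28    28    28    28
92    19    27    27    27    27    27    27    27    27
98    20    26    26    26    24    13    25    26    26
104    22    24    24    25     9     9    10    25    25
110    23    24    22    12    10     9    11    12    23
116    22    10     7     7     9    22     8     7     7
122    21    10     7     7     9    21     9     6     8
128    20    20    20    19    20    20    20    20    20
tool delta [-166.3 -248.8    3.5] turn -0.112 yaw now -0.1123 pos [562.4 -68.8 169.5] t 13.5
```

```bash
python3 -m pendant '5 -3 -5 0 0;5 -9 -13 0 0;5 -17 -25 0 0;5 -26 -39 0 0;5 -36 -54 0 0'|grep -E 'time|ft';python3 -m pendant '5 -10 -15 0 0;5 -20 -30 0 0;5 -30 -45 0 0;5 -40 -60 0 0;5 -50 -75 0 0'|grep -E 'time|ft';python3 -m pendant '5 -10 -15 0 0;5 -20 -30 0 0;5 -30 -45 0 0;5 -39 -58 0 0;5 -46 -69 0 0'|grep -E 'time|ft';python3 -m pendant '5 -8 -12 0 -0.02;5 -15 -22 0 -0.05;5 -21 -31 0 -0.08;5 -25 -38 0 -0.10;5 -25 -38 0 -0.112'|grep -E 'time|pos|ft';python3 prof.py;python3 d.py 433 197 150 0
```

```text
time_s: 14.0
ft_force: [-0.1, 0.1, -0.7]
time_s: 14.5
ft_force: [0.2, -0.1, -1.4]
time_s: 15.0
ft_force: [-0.3, -0.7, -0.9]
time_s: 15.5
tool_pos: [430.8, 184.6, 166.6]
ft_force: [-0.1, 0.0, -1.5]
rows x, cols y -20..20; tool z   (pos [431.2 183.6 166.5] )
44    --    --    --    -1    -3    -1    --    --    --
50    12    14    13     3     1     3    14    12    11
56    32    34    34    34    34    34    34    34    32
62    31    33    33    33    33    33    33    33    29
68    30    32    32    32    32    32    32    32    28
74    30    30    30    31    31    31    31    31    29
80    28    30    29    30    30    29    29    30    28
86    28    28    28    29    28    29    29    28    27
92    27    27    27    27    27    27    27    27    27
98    26    26    26    14    11    11    26    26    26
104    25    25    24    12    10    10    19    25    24
110    24    10     9     9    13    12     9     9    11
116    23     8     8     8    23    16     8     8     9
122    21    21    10    21    22    21    11    10    18
128    21    20    21    20    20    20    21    21    20
tool delta [  1.9 -13.4  16.5] turn 0.002 yaw now 0.002 pos [431.2 183.6 166.5] t 15.55
```

```bash
cat > fl.py <<'E'
from h import *
for n in ('wrist','top','scene'):
    c=cap(n); P=cloud(c); m=(abs(P[...,2]-103.5)<4)&(np.hypot(P[...,0]-562,P[...,1]-197)<45)&(c['z_map']>0)
    p=P[m]; 
    if len(p)<10: print(n,len(p)); continue
    p=p[(p[:,2]>102)]
    r=np.linalg.lstsq(np.c_[2*p[:,:2],np.ones(len(p))],(p[:,:2]**2).sum(1),rcond=None)[0]
    print(n,len(p),'centre',r[:2].round(1),'r',np.sqrt(r[2]+r[:2]@r[:2]).round(1),'z',np.median(p[:,2]).round(1))
E
python3 fl.py
```

```text
wrist 362 centre [561.2 196.7] r 28.1 z 104.9
top 46 centre [562.6 197.2] r 28.1 z 104.5
scene 47 centre [561.3 198.2] r 28.5 z 104.8
```

```bash
python3 -m pendant '5 -1 -4 0 0;5 -2 -9 0 0;5 -2 -13 0 0;5 -2 -13.4 0 0'|grep -E 'time|pos|ft';python3 -m pendant '5 0 0 5 0;5 0 0 13 0;5 0 0 22 0;5 0 0 29 0;5 0 0 32 0'|grep -E 'time|pos|ft';python3 -m pendant '5 0 0 0 0;5 0 0 0 0;5 0 0 0 0' 6; python3 prof.py; python3 fl.py
```

```text
time_s: 16.1
tool_pos: [429.1, 197.7, 166.6]
ft_force: [-0.1, 0.1, -1.2]
time_s: 16.6
tool_pos: [428.5, 196.4, 133.2]
ft_force: [0.5, 0.0, -1.8]
time_s: 16.9
tool_pos: [429.6, 196.9, 135.0]
eef_rot: [0.0, 1.0, -0.0, 0.0]
ft_force: [-0.6, -0.3, -0.6]
width: 13.2
grasp_force: 6.0
rows x, cols y -20..20; tool z   (pos [429.5 196.9 134.9] )
44    --    --    --     0    -1     0    --    --    --
50    10    19    20    15     3     4    19    19    20
56    17    36    36    36    36    36    36    36    36
62    18    35    35    35    35    35    35    35    35
68    19    34    34    34    34    33    34    34    34
74    12    33    33    33    33    33    33    33    33
80    17    32    32    32    32    32    32    32    32
86     9    31    31    31    31    31    31    31    31
92    15    30    30    30    19    18    30    30    30
98    21    29    29    29    14    14    15    29    29
104    20    28    17    17    14    14    16    16    28
110    18    14    12    12    16    27    12    12    12
116    21    14    11    12    26    26    14    12    13
122    22    26    25    25    25    26    25    25    25
128    24    25    25    25    25    25    25    25    25
wrist 1990 centre [547.5 195.7] r 26.2 z 105.5
top 130 centre [555.2 197.3] r 30.9 z 104.7
scene 73 centre [554.8 199.3] r 32.0 z 105.2
```

```bash
python3 -m pendant '5 5 0 -8 0;5 10 0 -15 0;5 15 0 -21 0;5 20 0 -27 0;5 25 0 -32 0' 4|grep -E 'time|pos|ft|gr'; python3 prof.py
```

```text
time_s: 17.6
tool_pos: [455.0, 196.9, 167.3]
ft_force: [0.1, 0.7, -0.8]
grasp_force: 4.0
rows x, cols y -20..20; tool z   (pos [456.2 196.9 167.9] )
44    29    54    54    54    54    54    54    54    54
50    31    55    55    55    55    55    55    55    55
56    38    56    56    56    56    56    56    56    56
62    35    57    57    57    57    57    57    58    57
68    37    58    58    58    53    50    58    58    58
74    47    59    59    59    44    44    47    59    59
80    45    60    56    54    45    45    48    56    60
86    51    49    46    47    50    51    47    46    48
92    55    49    47    47    51    62    47    47    48
98    60    63    50    63    63    63    63    50    63
104    64    65    --    64    65    64    65    65    65
110    --    --    --    --    --    --    --    --    --
116   152   151   151   152   152   152   152   152   152
122    99   152   152   152   152   152   152   152   101
128    63    92   111   152   153   152   105    91    63
```

```bash
python3 -m pendant '5 2 0 -4 0;5 5 0 -8 0;5 9 0 -11 0;5 12 0 -14 0;5 12 0 -14 0' 3|grep -E 'time|pos|ft|gr'; python3 prof.py
```

```text
time_s: 18.15
tool_pos: [466.9, 196.8, 180.9]
ft_force: [0.5, 0.7, -1.0]
grasp_force: 3.0
rows x, cols y -20..20; tool z   (pos [466.5 196.8 180.6] )
44    49    63    63    63    63    63    63    63    63
50    55    65    65    65    65    65    65    65    65
56    53    67    67    67    67    67    67    67    67
62    58    70    69    69    69    69    69    69    69
68    63    71    71    71    63    63    71    71    71
74    72    73    73    61    57    57    60    73    73
80    73    74    67    62    59    59    62    67    74
86    74    63    61    62    70    72    62    61    63
92    --    64    63    63    66    66    63    63    63
98    --    --    67    --   165   165    66    67    --
104    --    --    --    --   165   164   166    --    --
110   126   164   165   165   164   164   164   164   137
116    77   108   165   164   164   165   165   111    89
122    --    76    87   105   106   106   110    75    --
128   118    --    --    --    --    --    --    --   118
```

```bash
python3 -m pendant '5 3 0 -3 0;5 6 0 -6 0;5 9 0 -9 0;5 12 0 -11 0;5 12 0 -11 0' 3|grep -E 'time|pos|ft|gr'; python3 prof.py
```

```text
time_s: 18.7
tool_pos: [478.8, 196.8, 191.8]
ft_force: [0.1, 0.2, -0.7]
grasp_force: 3.0
rows x, cols y -20..20; tool z   (pos [478.5 196.8 191.6] )
44    63    75    74    74    74    75    75    75    74
50    66    77    77    77    77    78    77    77    77
56    61    80    80    80    79    80    80    80    80
62    71    83    83    83    83    82    82    83    83
68    83    85    85    85    85    86    85    86    85
74    88    88    88    88    88    88    88    88    88
80   160   159   161   175   176   175   175   176   175
86   175   175   175   175   176   175   176   176   176
92   176   176   175   176   175   175   176   176   175
98   139   175   176   163   159   160   164   176   152
104    87   122   176   164   158   159   166   122    91
110    --    87    87   112   112   114    88    87   125
116   128   128    --    --    --    --    --   127   127
122    --    --   128   128   128   128   128    --    --
128   192    --    --    --    --    --    --    --   191
```

```bash
python3 -m pendant '5 0 0 -5 0;5 0 0 -15 0;5 0 0 -30 0;5 0 0 -45 0;5 0 0 -50 0' 25|grep -E 'time|pos|ft|gr';python3 -m pendant '5 -20 0 0 0;5 -45 0 0 0;5 -60 0 0 0;5 -60 0 0 0'|grep -E 'time|pos|ft|gr'; python3 - <<'E'
from h import *
for n in ('top','wrist'):
    c=cap(n); P=cloud(c); e=c['pixels'].astype(int); rgb=e
    r=np.hypot(P[...,0]-561.7,P[...,1]-197); m=(r<25)&(P[...,2]<60)&(c['z_map']>0)
    if m.any():
        v,u=np.where(m); print(n,m.sum(),np.percentile(P[m][:,2],[5,50,95]).round(1)); k=(m&(P[...,2]>24)).astype(np.uint8); nn,l,st,ce=cv2.connectedComponentsWithStats(k)
        print([(st[j,4],np.median(P[l==j],0).round(0).tolist()) for j in range(1,nn) if st[j,4]>5])
        a=c['pixels'][max(0,v.min()-20):v.max()+20,max(0,u.min()-20):u.max()+20]; cv2.imwrite(f'pics/f_{n}.png',cv2.resize(a[...,::-1],None,fx=5,fy=5,interpolation=cv2.INTER_CUBIC)[:600,:800])
E
python3 fl.py;python3 d.py 437 75 100 0
```

```text
time_s: 19.25
tool_pos: [479.4, 197.4, 244.3]
ft_force: [0.6, 0.1, -0.8]
grasp_force: 25.0
time_s: 19.65
tool_pos: [416.9, 197.2, 242.1]
ft_force: [-0.3, -0.2, -1.0]
grasp_force: 25.0
top 198 [12.6 18.9 33.8]
[(np.int32(34), [579.0, 194.0, 30.0]), (np.int32(38), [558.0, 212.0, 30.0]), (np.int32(13), [553.0, 193.0, 30.0])]
wrist 1269 [15.  17.  33.2]
[(np.int32(206), [578.0, 194.0, 31.0]), (np.int32(197), [558.0, 211.0, 31.0]), (np.int32(116), [552.0, 190.0, 30.0])]
wrist 768 centre [561.4 196.7] r 28.2 z 104.8
top 82 centre [562.5 196.9] r 28.2 z 104.6
scene 98 centre [561.2 198. ] r 28.5 z 104.4
tool delta [ 18.1 121.7 141.5] turn -0.001 yaw now -0.0007 pos [419.  196.6 241.6] t 19.9
```

```bash
python3 -m pendant '5 5 35 20 0;5 9 70 50 0;5 18 105 80 0;5 18 122 115 0;5 18 122 125 0'|grep -E 'time|pos|ft|gr';python3 -m pendant '5 0 0 5 0;5 0 0 15 0;5 0 0 22 0;5 0 0 30 0;5 0 0 38 0' 4|grep -E 'time|pos|ft|gr';python3 -m pendant '5 0 0 7 0;5 0 0 14 0;5 0 0 21 0;5 0 0 27 0;5 0 0 31 0' 4|grep -E 'time|pos|ft|gr'; python3 prof.py
```

```text
time_s: 20.4
tool_pos: [433.8, 71.4, 112.7]
ft_force: [-0.9, 0.7, -2.5]
grasp_force: 25.0
time_s: 20.9
tool_pos: [436.8, 75.9, 79.3]
ft_force: [-0.1, -0.4, 0.3]
grasp_force: 0.0
time_s: 21.4
tool_pos: [436.0, 74.8, 46.9]
ft_force: [0.5, 0.9, 0.3]
grasp_force: 0.0
rows x, cols y -20..20; tool z   (pos [435.6  74.7  46.5] )
44    45    45    45    45    45    45    45    45    42
50    45    45    45    45    45    45    45    45    41
56    45    45    45    45    45    45    46    46    45
62    46    46    47    46    46    46    47    47    47
68    46    46    46    47    46    46    46    46    46
74    46    46    46    46    46    46    46    46    47
80    46    46    46    46    47    46    47    46    47
86    47    47    47    46    46    46    46    46    46
92    46    47    46    46    46    47    46    47    47
98    46    46    46    46    46    46    46    46    46
104    46    46    46    46    46    46    46    46    46
110    46    46    46    46    46    46    46    46    46
116    46    47    46    46    46    46    46    46    46
122    46    46    46    46    46    46    46    46    46
128    46    46    46    46    46    46    46    46    46
```

The grip reads 0, so the scoop has slipped out early. I'll look.

```bash
python3 - <<'E'
from h import *
c=cap('scene'); w=cap('wrist'); t=cap('top')
im=np.hstack([c['pixels'][120:400,150:430],w['pixels'][0:280,140:420],t['pixels'][130:330:1,150:350]][0:2])
cv2.imwrite('pics/lost.png',cv2.resize(im[...,::-1],None,fx=1.42,fy=1.42)); print(ctrl.get_state()['width'])
E
```

```text
5.4000987587627325
```

View pics/lost.png

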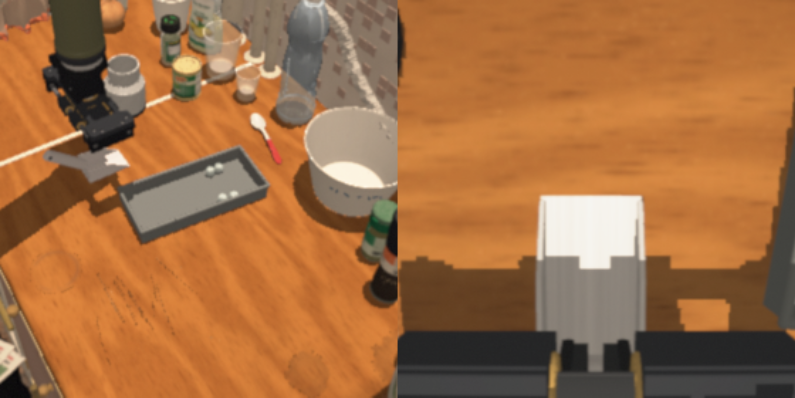

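The scoop lies level on the table, nose ahead of the closed fingers; the handle ended up behind them. That counts as laid down. I'll rise, check it, and go to view the cup.

```bash
python3 -m pendant '5 0 0 -20 0;5 0 0 -60 0;5 0 0 -110 0;5 0 0 -150 0;5 0 0 -150 0' 20|grep -E 'time|pos|ft|gr'; python3 -m pendant '87 10 -50 0 0;87 20 -100 0 0;87 30 -150 0 0;87 40 -200 0 0;87 45 -240 0 0'|grep -E 'time|pos';  python3 -m pendant '87 0 -35 0 0;87 0 -35 0 0;87 0 -35 0 0'|grep -E 'time|pos'; cat > cup.py <<'E'
from h import *
import sys
zc=float(sys.argv[1]); rad=float(sys.argv[2]); X,Y=float(sys.argv[3]),float(sys.argv[4])
for n in ('wrist','top','scene'):
    c=cap(n); P=cloud(c); m=(abs(P[...,2]-zc)<4)&(np.hypot(P[...,0]-X,P[...,1]-Y)<45)&(c['z_map']>0)
    if m.sum()<10: print(n,m.sum()); continue
    k=max(cv2.findContours(m.astype(np.uint8),0,2)[0],key=cv2.contourArea); q=onplane(c,k[:,0],np.median(P[m][:,2]))[:,:2]
    (x,y),r=cv2.minEnclosingCircle(q.astype(np.float32)); print(n,m.sum(),round(x,1),round(y,1),'r',round(r,1),'mean',P[m].mean(0).round(1))
s=ctrl.get_state(); print(s['tool_pos'].round(1))
E
python3 cup.py 65 28.5 543.5 350
python3 - <<'E'
from h import *
c=cap('top'); P=cloud(c); m=(P[...,0]>300)&(P[...,0]<600)&(abs(P[...,1]-75)<60)&(P[...,2]>5)&(P[...,2]<120)&(c['z_map']>0)
p=P[m]; print('scoop',len(p),p.min(0).round(),p.max(0).round(), np.percentile(p[:,2],[50,90]).round())
E
```

```text
time_s: 22.1
tool_pos: [440.3, 75.5, 203.7]
ft_force: [-0.1, 0.3, -0.1]
grasp_force: 0.0
time_s: 22.6
tool_pos: [481.7, 316.8, 197.2]
time_s: 22.9
tool_pos: [480.5, 350.5, 196.7]
wrist 3111 542.8 352.2 r 27.8 mean [543.1 352.1  64.8]
top 240 544.1 350.2 r 28.3 mean [552.4 351.3  64.7]
scene 186 541.3 349.3 r 30.4 mean [541.  350.7  65.7]
[482.  347.9 197.3]
scoop 374 [309.  16.   5.] [599. 129.  94.] [29. 82.]
```

```bash
python3 d.py 542.9 351.2 6 0; python3 - <<'E'
from h import *
c=cap('top'); P=cloud(c); rgb=c['pixels'].astype(int)
m=(P[...,0]>330)&(P[...,0]<520)&(P[...,1]>20)&(P[...,1]<125)&(P[...,2]>3)&(c['z_map']>0)&(rgb[...,0]-rgb[...,2]<40)&(P[...,2]<120)
n,l,st,ce=cv2.connectedComponentsWithStats(m.astype(np.uint8)); j=1+np.argmax(st[1:,4]); p=P[l==j]
for x in range(330,520,10):
    q=p[abs(p[:,0]-x)<5]
    if len(q): print(x,len(q),q[:,1].min().round(),q[:,1].max().round(),q[:,2].min().round(),q[:,2].max().round())
E
```

```text
tool delta [ 60.7  -3.8 191.5] turn -0.003 yaw now -0.0029 pos [482.  347.9 197.4] t 23.1
350 8 72.0 81.0 80.0 86.0
360 21 71.0 81.0 83.0 91.0
370 23 70.0 82.0 64.0 87.0
380 22 70.0 80.0 64.0 77.0
390 19 71.0 80.0 56.0 70.0
400 19 70.0 82.0 40.0 63.0
410 18 70.0 80.0 38.0 50.0
420 57 54.0 99.0 3.0 41.0
430 20 54.0 100.0 3.0 31.0
440 12 54.0 98.0 3.0 29.0
450 11 55.0 98.0 3.0 26.0
460 6 55.0 64.0 3.0 27.0
470 5 56.0 61.0 5.0 16.0
```

```bash
python3 -m pendant '87 30 -2 20 0;87 60.7 -3.8 50 0;87 60.7 -3.8 85 0;87 60.7 -3.8 105 0;87 60.7 -3.8 110 0'|grep -E 'time|pos';  python3 -m pendant '87 0 0 0 0;87 0 0 0 0;87 0 0 0 0'|grep -E 'time|pos'; python3 d.py 542.9 351.2 6 0;python3 cup.py 65 28.5 543.5 350
```

```text
time_s: 23.65
tool_pos: [541.1, 350.9, 84.6]
time_s: 23.95
tool_pos: [542.8, 354.2, 89.5]
tool delta [-0.2  3.1 83.5] turn -0.0 yaw now -0.0004 pos [542.8 354.2  89.5] t 23.95
wrist 5508 543.8 351.8 r 28.0 mean [545.6 352.1  64.7]
top 140 553.4 363.3 r 21.3 mean [551.3 361.5  64.8]
scene 187 542.4 349.3 r 30.4 mean [541.  349.   65.6]
[542.4 353.9  88.6]
```

```bash
python3 -m pendant '87 0.7 2.4 25 0;87 0.7 2.4 50 0;87 0.7 2.4 70 0;87 0.7 2.4 80 0;87 0.7 2.4 82 0'|grep -E 'time|pos|ft';  python3 -m pendant '87 0 0 0 0;75 0 0 0 0;70 0 0 0 0' 25|grep -E 'time|pos|ft|wid'; python3 d.py 543.4 351.8 6 0
```

```text
time_s: 24.6
tool_pos: [542.1, 350.7, 4.5]
ft_force: [-0.2, 0.5, 0.2]
time_s: 24.9
tool_pos: [543.3, 351.7, 6.7]
ft_force: [0.1, 0.2, 0.0]
width: 78.1
tool delta [ 0.1 -0.1  0.7] turn -0.0 yaw now -0.0002 pos [543.3 351.7   6.7] t 24.9
```

```bash
python3 -m pendant '60 0 0 0 0;60 0 0 0 0;60 0 0 0 0;60 0 0 0 0;60 0 0 0 0' 25|tail -5; python3 -m pendant '60 0 0 -3 0;60 0 0 -10 0;60 0 0 -20 0;60 0 0 -35 0;60 0 0 -50 0' 25|tail -5;python3 -m pendant '60 0 0 -20 0;60 0 0 -40 0;60 0 0 -60 0;60 0 0 -80 0;60 0 0 -90 0' 25|tail -5; python3 -m pendant '60 0 0 -15 0;60 0 0 -20 0;60 0 0 -20 0' 25;python3 cup.py 220 28 543.4 351.8
```

```text
tool_pos: [542.9, 351.4, 5.9]
eef_rot: [-0.0, 1.0, -0.0, 0.0]
ft_force: [-0.5, 1.0, 2.2]
width: 60.3
grasp_force: 1.4
tool_pos: [542.8, 351.3, 57.1]
eef_rot: [-0.0, 1.0, -0.0, 0.0]
ft_force: [0.0, 0.6, 0.2]
width: 60.1
grasp_force: 0.0
tool_pos: [543.5, 352.1, 148.9]
eef_rot: [-0.001, 1.0, -0.0, 0.002]
ft_force: [0.7, 0.1, -0.3]
width: 59.9
grasp_force: 0.0
time_s: 26.7
tool_pos: [542.9, 351.4, 166.3]
eef_rot: [-0.0, 1.0, -0.0, 0.001]
ft_force: [-0.3, 0.8, 0.2]
width: 60.0
grasp_force: 0.0
wrist 166 534.5 319.6 r 3.4 mean [544.  351.6 218.4]
top 0
scene 17 542.0 311.6 r 12.5 mean [541.  311.  219.3]
[542.2 350.7 164.5]
```

```bash
python3 cup.py 65 28 543.4 351.8; python3 cup.py 29 33 543.4 351.8; python3 - <<'E'
from h import *
c=cap('scene'); w=cap('wrist')
im=np.hstack([cv2.resize(c['pixels'][110:220,150:260],(400,400)),cv2.resize(w['pixels'][100:420,120:440],(400,400))])
cv2.imwrite('pics/st.png',im[...,::-1])
P=cloud(c); v,u=np.where((np.hypot(P[...,0]-543,P[...,1]-352)<60)&(P[...,2]>5)&(P[...,2]<80)&(c['z_map']>0)); print(u.min(),u.max(),v.min(),v.max(), P[v,u].min(0).round(),P[v,u].max(0).round())
E
```

```text
wrist 3370 543.3 352.3 r 28.1 mean [543.7 352.   64.7]
top 1
scene 182 538.7 348.7 r 31.3 mean [540.7 349.7  66. ]
[542.3 350.8 164.6]
wrist 591 544.1 350.8 r 32.9 mean [562.5 347.   29. ]
top 64 543.8 325.6 r 20.3 mean [533.  331.7  29.1]
scene 86 540.4 346.7 r 34.1 mean [535.7 333.9  29.4]
[542.5 351.1 165.1]
192 225 144 176 [486. 313.   5.] [592. 401.  71.]
```

View pics/st.png

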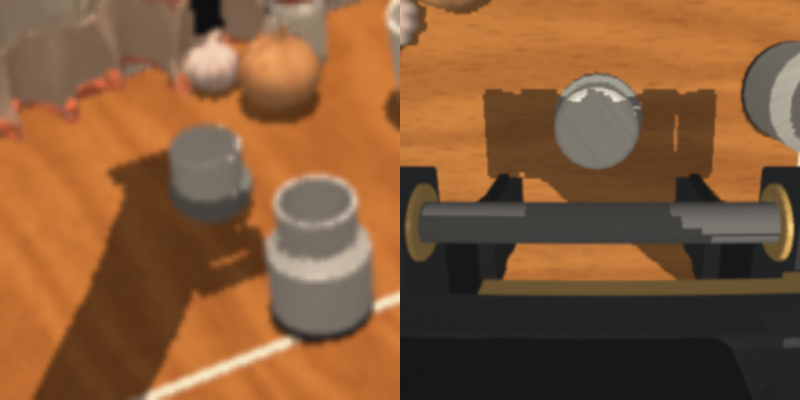

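The stopper and cup (left view at (207,170), right view at (597,125)) still stand as before. The fingers had only been told to go to 60 mm and just touched. I'll grip again with a narrower command.

```bash
python3 -m pendant '87 0.8 -0.5 0 0;87 0.8 -0.5 0 0;87 0.8 -0.5 5 0;87 0.8 -0.5 30 0;87 0.8 -0.5 60 0' 30|tail -5;python3 -m pendant '87 0 0 30 0;87 0 0 60 0;87 0 0 85 0;87 0 0 97 0;87 0 0 100 0' |tail -5;python3 -m pendant '50 0 0 0 0;50 0 0 0 0;50 0 0 0 0' 30|tail -5; python3 -m pendant '45 0 0 0 0;45 0 0 0 0;45 0 0 0 0' 30|tail -5
```

```text
tool_pos: [544.3, 352.3, 105.9]
eef_rot: [-0.001, 1.0, -0.0, 0.001]
ft_force: [0.3, 0.1, -0.2]
width: 85.3
grasp_force: 0.0
tool_pos: [542.5, 351.0, 3.8]
eef_rot: [0.001, 1.0, -0.0, -0.001]
ft_force: [0.2, 0.5, 0.8]
width: 87.0
grasp_force: 0.0
tool_pos: [544.3, 352.3, 7.0]
eef_rot: [-0.001, 1.0, -0.0, 0.001]
ft_force: [-0.7, -0.7, -0.4]
width: 70.4
grasp_force: 0.0
tool_pos: [543.8, 352.0, 6.2]
eef_rot: [-0.0, 1.0, -0.0, 0.001]
ft_force: [0.4, -0.5, 2.7]
width: 54.9
grasp_force: 30.0
```

```bash
python3 -m pendant '45 0 0 0 0;45 0 0 -3 0;45 0 0 -6 0;45 0 0 -8 0;45 0 0 -8 0' 30|tail -5; python3 - <<'E'
from h import *
c=cap('scene'); w=cap('wrist'); t=cap('top')
for n,c2 in (('scene',c),('wrist',w),('top',t)):
    P=cloud(c2); m=(np.hypot(P[...,0]-543,P[...,1]-352)<37)&(P[...,2]>3)&(P[...,2]<90)&(c2['z_map']>0); print(n,np.histogram(P[m][:,2],np.arange(3,90,4)))
im=np.hstack([cv2.resize(c['pixels'][120:200,160:260],(500,400),interpolation=cv2.INTER_CUBIC),cv2.resize(w['pixels'][200:420,170:390],(300,400))])
cv2.imwrite('pics/st2.png',im[...,::-1])
E
```

```text
tool_pos: [543.5, 351.7, 13.7]
eef_rot: [-0.0, 1.0, -0.0, 0.0]
ft_force: [0.4, -0.4, -0.8]
width: 54.8
grasp_force: 30.0
scene (array([19,  5,  3, 11, 28, 26, 60, 22,  4, 17, 23, 13, 23, 12, 16, 16, 12,
       24,  8,  0,  2]), array([ 3,  7, 11, 15, 19, 23, 27, 31, 35, 39, 43, 47, 51, 55, 59, 63, 67,
       71, 75, 79, 83, 87]))
wrist (array([   0,    0,    5,   92,  134,  184, 1882,    0,  158,  310,  315,
        333,  372,  378,  418,  340, 1211, 5874,  120,  137,  860]), array([ 3,  7, 11, 15, 19, 23, 27, 31, 35, 39, 43, 47, 51, 55, 59, 63, 67,
       71, 75, 79, 83, 87]))
top (array([ 1,  0,  0,  0,  0,  0,  0,  0,  0,  0,  0,  0,  0,  0,  0,  1, 19,
       47,  6,  0,  0]), array([ 3,  7, 11, 15, 19, 23, 27, 31, 35, 39, 43, 47, 51, 55, 59, 63, 67,
       71, 75, 79, 83, 87]))
```

View pics/st2.png

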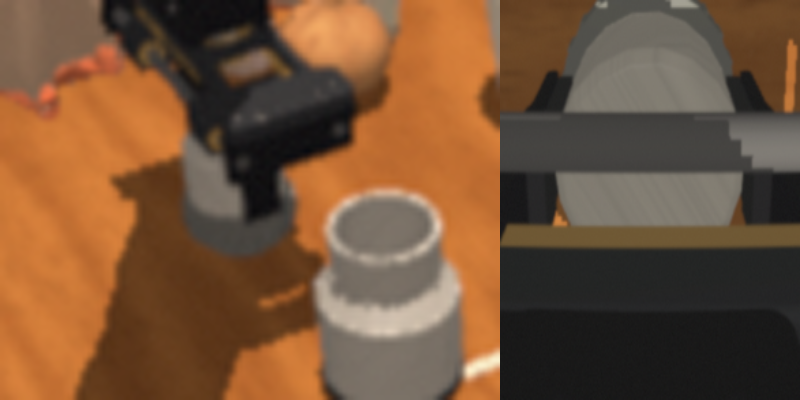

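The wrist depth shows the stopper rim still at 29 mm while the cup top rose to 73 mm, so the fingers hold the cup alone, raised 8 mm. I'll set it back at once and find the real fingertip height at the finger at scene (213,163).

```bash
python3 - <<'E'
from h import *
c=cap('scene'); P=cloud(c); rgb=c['pixels'].astype(int)
for v in range(150,176,2): print(v,[ (rgb[v,u].max(),P[v,u].round(0).tolist()) for u in (208,211,214,217)])
print(ctrl.get_state()['tool_pos'])
E
python3 -m pendant '45 0 0 3 0;45 0 0 6 0;45 0 0 8 0;45 0 0 8 0' 30|tail -5;
```

```text
150 [(np.int64(22), [513.0, 262.0, 133.0]), (np.int64(17), [524.0, 269.0, 124.0]), (np.int64(20), [531.0, 264.0, 124.0]), (np.int64(19), [537.0, 259.0, 125.0])]
152 [(np.int64(55), [513.0, 265.0, 124.0]), (np.int64(18), [522.0, 265.0, 121.0]), (np.int64(17), [531.0, 266.0, 116.0]), (np.int64(26), [538.0, 261.0, 117.0])]
154 [(np.int64(34), [513.0, 265.0, 118.0]), (np.int64(18), [521.0, 265.0, 114.0]), (np.int64(20), [530.0, 264.0, 111.0]), (np.int64(156), [592.0, 395.0, 2.0])]
156 [(np.int64(21), [513.0, 267.0, 109.0]), (np.int64(17), [540.0, 313.0, 69.0]), (np.int64(20), [551.0, 318.0, 61.0]), (np.int64(117), [572.0, 347.0, 33.0])]
158 [(np.int64(61), [532.0, 319.0, 60.0]), (np.int64(17), [540.0, 315.0, 60.0]), (np.int64(19), [550.0, 318.0, 54.0]), (np.int64(94), [570.0, 345.0, 28.0])]
160 [(np.int64(75), [533.0, 322.0, 52.0]), (np.int64(18), [541.0, 320.0, 50.0]), (np.int64(16), [549.0, 316.0, 49.0]), (np.int64(69), [565.0, 333.0, 31.0])]
162 [(np.int64(82), [535.0, 330.0, 38.0]), (np.int64(16), [538.0, 314.0, 48.0]), (np.int64(30), [548.0, 317.0, 41.0]), (np.int64(68), [560.0, 323
[... 404 characters left out ...]
), (np.int64(74), [547.0, 319.0, 19.0]), (np.int64(97), [563.0, 337.0, -1.0])]
170 [(np.int64(74), [532.0, 330.0, 9.0]), (np.int64(76), [541.0, 331.0, 5.0]), (np.int64(89), [552.0, 333.0, -1.0]), (np.int64(99), [557.0, 323.0, 4.0])]
172 [(np.int64(90), [531.0, 330.0, 3.0]), (np.int64(90), [539.0, 325.0, 3.0]), (np.int64(90), [545.0, 318.0, 4.0]), (np.int64(96), [554.0, 316.0, 3.0])]
174 [(np.int64(95), [528.0, 325.0, -1.0]), (np.int64(90), [535.0, 317.0, 2.0]), (np.int64(89), [542.0, 313.0, 2.0]), (np.int64(91), [549.0, 306.0, 4.0])]
[543.31871511 351.49974265  13.28713153]
tool_pos: [543.3, 351.5, 6.2]
eef_rot: [0.0, 1.0, -0.0, -0.0]
ft_force: [-1.9, -2.2, 4.6]
width: 54.7
grasp_force: 30.1
```

The fingertip is at about z=37 with TCP z=13, so the fingers shorten by about 23 mm when spread. To bite the rim (15-29) the TCP must go to about z=-2, which leaves about 3 mm between the palm and the cup top. I'll release the cup, check it, then go lower.

```bash
python3 -m pendant '87 0 0 0 0;87 0 0 0 0;87 0 0 0 0;87 0 0 0 0;87 0 0 0 0' 30|tail -5; python3 - <<'E'
from h import *
s=ctrl.get_state(); print(s['tool_pos'])
c=cap('wrist'); P=cloud(c)
m=(np.hypot(P[...,0]-543,P[...,1]-352)<40)&(P[...,2]>3)&(P[...,2]<90)&(c['z_map']>0); print(np.histogram(P[m][:,2],np.arange(3,90,4))[0]); k=m&(abs(P[...,2]-29)<2.5);print('rim',P[k].min(0).round(1),P[k].max(0).round(1)); k=m&(abs(P[...,2]-64.8)<2.5);print('cup',P[k].min(0).round(1),P[k].max(0).round(1))
c=cap('scene'); P=cloud(c); rgb=c['pixels'].astype(int)
m=(rgb.max(2)<40)&(P[...,1]>290)&(P[...,1]<420)&(P[...,0]>525)&(P[...,0]<562)&(c['z_map']>0); print('dark lowest',P[m][np.argsort(P[m][:,2])][:8].round(0).tolist())
E
```

```text
tool_pos: [543.2, 351.4, 5.1]
eef_rot: [0.0, 1.0, -0.0, -0.0]
ft_force: [-0.6, 0.6, 0.4]
width: 84.1
grasp_force: 0.0
[543.23954275 351.402634     5.09231687]
[   0    0    7  117  134  220 2028  236  191  206  234  242  262  284
  797 6434    3    0    0    0    0]
rim [542.1 317.4  26.5] [576.1 383.6  31.5]
cup [522.6 322.7  62.3] [569.9 378.2  67.2]
dark lowest [[545.0, 306.0, 32.0], [538.0, 303.0, 33.0], [539.0, 300.0, 34.0], [550.0, 302.0, 36.0], [541.0, 303.0, 36.0], [547.0, 304.0, 36.0], [545.0, 299.0, 36.0], [538.0, 304.0, 36.0]]
```

```bash
python3 -m pendant '87 0 0.7 3 0;87 0 0.7 6 0;87 0 0.7 8 0;87 0 0.7 8 0' 20|tail -5; python3 -m pendant '62 0 0 0 0;62 0 0 0 0;62 0 0 0 0;62 0 0 0 0;62 0 0 0 0' 20|tail -5;
```

```text
tool_pos: [543.1, 350.7, -3.1]
eef_rot: [0.0, 1.0, -0.0, -0.0]
ft_force: [-0.1, 1.1, -0.3]
width: 86.9
grasp_force: 0.0
tool_pos: [543.5, 351.4, -2.3]
eef_rot: [-0.0, 1.0, -0.0, 0.0]
ft_force: [0.4, 1.8, 0.2]
width: 65.4
grasp_force: 20.0
```

```bash
python3 -m pendant '55 0 0 0 0;55 0 0 0 0;55 0 0 -2 0;55 0 0 -4 0;55 0 0 -6 0' 45|tail -5; cat > lv.py <<'E'
from h import *
s=ctrl.get_state(); print(s['tool_pos'],s['width'],s['grasp_force'])
M=R.from_quat(s['eef_rot'],scalar_first=True).as_matrix()
c=cap('wrist'); P=cloud(c); Q=P-s['tool_pos']
m=(np.hypot(Q[...,0],Q[...,1])<40)&(Q[...,2]>0)&(Q[...,2]<78)&(c['z_map']>0)
for n,z in (('rim',31),('cup',67.5)):
    k=m&(abs(Q[...,2]-z)<4); 
    if k.sum()<20: print(n,k.sum()); continue
    q=Q[k]; q=q[abs(q[:,2]-np.median(q[:,2]))<1.5]; f=np.linalg.lstsq(np.c_[q[:,:2],np.ones(len(q))],q[:,2],rcond=None)[0]
    print(n,len(q),'rel min',q.min(0).round(1),'max',q.max(0).round(1),'medz',np.median(q[:,2]).round(1),'world z',(np.median(q[:,2])+s['tool_pos'][2]).round(1),'tilt',f[:2].round(3))
E
python3 lv.py
```

```text
tool_pos: [543.2, 350.3, 3.2]
eef_rot: [0.001, 1.0, -0.0, -0.0]
ft_force: [0.4, 0.7, -2.8]
width: 64.6
grasp_force: 45.0
[543.2021273  350.28539042   3.16607417] 64.58443344545388 44.99874830245972
rim 2114 rel min [  1.7 -38.3  29.7] max [32.5 38.4 32.7] medz 31.2 world z 34.4 tilt [-0. -0.]
cup 5849 rel min [-10.4 -33.9  65.6] max [26.4 31.9 68.5] medz 67.1 world z 70.3 tilt [-0.009 -0.   ]
```

```bash
python3 -m pendant '55 0 0 -10 0;55 0 0 -30 0;55 0 0 -60 0;55 0 0 -90 0;55 0 0 -120 0' 45|tail -5;python3 -m pendant '55 2 15 -10 0;55 6 45 -10 0;55 10 85 -10 0;55 14 115 -10 0;55 18 140 -10 0'|tail -5;python3 -m pendant '55 0 8 0 0;55 0 12 0 0;55 0 12 0 0;55 0 12 0 0'|tail -5; python3 lv.py; python3 fl.py
```

```text
tool_pos: [543.3, 350.9, 125.3]
eef_rot: [0.0, 1.0, 0.0, 0.0]
ft_force: [0.5, -0.5, -3.3]
width: 64.6
grasp_force: 45.0
tool_pos: [561.7, 208.5, 134.1]
eef_rot: [0.001, 1.0, -0.001, 0.0]
ft_force: [1.0, -0.6, -1.7]
width: 64.6
grasp_force: 45.0
tool_pos: [560.8, 201.1, 133.8]
eef_rot: [-0.001, 1.0, 0.001, 0.0]
ft_force: [-0.7, 0.5, -2.2]
width: 64.4
grasp_force: 45.0
[560.77469222 201.14228776 133.76852052] 64.44789545115471 44.99875724315643
rim 2198 rel min [  1.7 -38.4  29.8] max [32.2 38.5 32.7] medz 31.2 world z 165.0 tilt [0.    0.002]
cup 5809 rel min [-10.2 -34.   65.6] max [25.7 31.6 68.6] medz 67.2 world z 201.0 tilt [-0.009  0.002]
wrist 474 centre [562.5 196.8] r 27.8 z 104.7
top 0
scene 72 centre [561.  197.5] r 28.1 z 104.7
```

```bash
cat > rel.py <<'E'
from h import *
from scipy.optimize import least_squares
s=[];D=[]
for i in range(4):
    c=cap('wrist'); st=ctrl.get_state(); t=st['tool_pos']; s.append(t); P=cloud(c)
    m=(abs(P[...,2]-t[2]-31.2)<2)&(c['z_map']>0)&(P[...,0]>t[0]+12)&(np.hypot(P[...,0]-t[0],P[...,1]-t[1])<36)
    p=P[m][:,:2]; a=np.arctan2(p[:,1]-t[1],p[:,0]-t[0]); b=np.digitize(a,np.linspace(-1.1,1.1,23)); o=np.array([p[b==k][np.argmax(np.hypot(*(p[b==k]-t[:2]).T))] for k in range(1,23) if (b==k).sum()>3])
    st_=least_squares(lambda x:np.hypot(o[:,0]-x[0],o[:,1]-x[1])-33,t[:2],loss='soft_l1').x
    q=P[(P[...,2]>102)&(P[...,2]<108)&(np.hypot(P[...,0]-562,P[...,1]-197)<36)&(c['z_map']>0)][:,:2]
    f=least_squares(lambda x:np.hypot(q[:,0]-x[0],q[:,1]-x[1])-28.2,[562,197],loss='soft_l1').x
    D.append(np.r_[st_,f]); print('stopper',st_.round(1),'n',len(o),'flask',f.round(1),len(q),'diff',(f-st_).round(1),'tcp',t.round(1))
print('mean diff',np.mean(D,0)[2:]-np.mean(D,0)[:2])
E
python3 rel.py
```

```text
stopper [560.2 199.1] n 22 flask [561.9 196.9] 473 diff [ 1.7 -2.2] tcp [561.1 200.  133.4]
stopper [560.3 198.7] n 22 flask [561.9 196.8] 459 diff [ 1.6 -1.9] tcp [561.2 199.7 133.4]
stopper [560.5 198.5] n 22 flask [561.9 196.9] 454 diff [ 1.5 -1.6] tcp [561.3 199.4 133.5]
stopper [560.4 198.4] n 22 flask [561.9 196.8] 455 diff [ 1.6 -1.6] tcp [561.3 199.2 133.4]
mean diff [ 1.57620216 -1.81994778]
```

```bash
python3 -m pendant '55 1.5 1.5 5 0;55 1.5 1.5 12 0;55 1.5 1.5 19 0;55 1.5 1.5 23 0;55 1.5 1.5 24 0'|tail -5; python3 -m pendant '55 0 0 0 0;55 0 0 0 0'|tail -5; python3 rel.py; python3 d.py 561.7 197 88
```

```text
tool_pos: [562.3, 197.2, 108.5]
eef_rot: [0.0, 1.0, -0.0, -0.001]
ft_force: [-0.5, -0.1, -2.1]
width: 64.6
grasp_force: 45.0
tool_pos: [563.1, 197.5, 109.7]
eef_rot: [-0.0, 1.0, -0.0, 0.0]
ft_force: [-0.1, -0.4, -3.0]
width: 65.2
grasp_force: 45.0
stopper [562.3 196.3] n 22 flask [563.  196.9] 78 diff [0.7 0.6] tcp [563.1 197.6 109.8]
stopper [562.3 196.3] n 22 flask [563.  196.9] 73 diff [0.7 0.5] tcp [563.1 197.6 109.8]
stopper [562.4 196.4] n 22 flask [563.  196.8] 72 diff [0.6 0.4] tcp [563.1 197.6 109.8]
stopper [562.4 196.4] n 22 flask [563.  196.7] 75 diff [0.6 0.4] tcp [563.1 197.5 109.8]
mean diff [0.66601881 0.46891682]
tool delta [-1.4  0.5 21.8] turn None yaw now -0.0002 pos [563.1 197.5 109.8] t 34.7
```

```bash
python3 -m pendant '55 0.1 -0.2 3 0;55 0.1 -0.2 6 0;55 0.1 -0.2 8 0;55 0.1 -0.2 10 0;55 0.1 -0.2 12 0'|grep -E 'pos|ft'; python3 -m pendant '55 0 0 2 0;55 0 0 4 0;55 0 0 6 0;55 0 0 6 0'|grep -E 'time|pos|ft';
```

```text
tool_pos: [563.0, 197.6, 97.2]
ft_force: [0.3, -0.1, -2.5]
time_s: 35.6
tool_pos: [562.8, 197.5, 91.1]
ft_force: [0.0, -0.2, -2.9]
```

Going in freely; 3 mm left.

```bash
python3 -m pendant '55 0 0 1 0;55 0 0 2 0;55 0 0 2.5 0;55 0 0 2.5 0'|grep -E 'pos|ft'; python3 -m pendant '55 0 0 0.5 0;55 0 0 1 0;55 0 0 1 0'|grep -E 'time|pos|ft'; python3 -m pendant '55 0 0 0.5 0;55 0 0 0.5 0'|grep -E 'time|pos|ft';python3 lv.py
```

```text
tool_pos: [563.0, 197.6, 89.0]
ft_force: [-0.6, 0.1, -2.4]
time_s: 36.3
tool_pos: [563.0, 197.6, 87.9]
ft_force: [-1.0, 0.1, -2.0]
time_s: 36.5
tool_pos: [563.1, 197.7, 87.7]
ft_force: [-0.5, -0.2, -1.2]
[563.06570876 197.68691637  87.69144971] 65.11357511873344 44.999213218688965
rim 2167 rel min [  1.7 -38.5  29.8] max [32.5 38.6 32.7] medz 31.3 world z 119.0 tilt [-0.001 -0.   ]
cup 5789 rel min [-10.4 -33.8  65.6] max [26.5 31.9 68.6] medz 67.2 world z 154.9 tilt [-0.008  0.001]
```

```bash
python3 -m pendant '55 0 0 0.5 0;55 0 0 0.7 0;55 0 0 0.7 0'|grep -E 'time|pos|ft'; python3 -m pendant '55 0 0 0.4 0;55 0 0 0.4 0'|grep -E 'time|pos|ft'
```

```text
time_s: 36.85
tool_pos: [563.1, 197.7, 87.6]
ft_force: [-2.7, -0.9, 5.5]
time_s: 37.05
tool_pos: [563.2, 197.7, 87.6]
ft_force: [-3.6, -1.5, 7.5]
```

```bash
python3 -m pendant '68 0 0 -0.8 0;72 0 0 -0.8 0;80 0 0 -0.8 0;87 0 0 -0.8 0;87 0 0 -0.8 0'|tail -5; python3 -m pendant '87 0 0 0 0;87 0 0 -5 0;87 0 0 -12 0;87 0 0 -19 0;87 0 0 -20 0'|tail -5; python3 lv.py; python3 - <<'E'
from h import *
c=cap('wrist'); P=cloud(c); m=(np.hypot(P[...,0]-562,P[...,1]-197)<36)&(c['z_map']>0)
for z in (119,155):
    p=P[m&(abs(P[...,2]-z)<2.5)]; print(z,len(p),p.min(0).round(1),p.max(0).round(1),np.linalg.lstsq(np.c_[p[:,:2],np.ones(len(p))],p[:,2],rcond=None)[0][:2].round(3),np.median(p[:,2]).round(1))
E
```

```text
tool_pos: [563.0, 197.6, 87.0]
eef_rot: [-0.0, 1.0, -0.0, -0.0]
ft_force: [-0.5, -0.3, -0.0]
width: 84.8
grasp_force: 0.0
tool_pos: [563.9, 198.1, 108.8]
eef_rot: [-0.0, 1.0, -0.0, 0.001]
ft_force: [0.2, -0.0, 0.9]
width: 87.1
grasp_force: 0.0
[563.89762086 198.07003075 108.76601097] 87.12583465938512 0.0
rim 146 rel min [  7.9 -25.8  29.6] max [25.6 25.4 32.6] medz 31.1 world z 139.8 tilt [-0.011  0.002]
cup 0
119 1892 [556.4 163.8 116.5] [595.5 229.8 121.5] [-0.002  0.001] 118.9
155 6483 [537.6 171.2 152.5] [589.3 224.  157. ] [-0.006 -0.001] 154.8
```

```bash
python3 -m pendant '75 0 0.6 0 0;70 0 0.6 0 0;64 0 0.6 0 0;60 0 0.6 0 0;50 0 0.6 0 0' 12|tail -5; python3 -m pendant '45 0 0 0 0;45 0 0 0 0;45 0 0 0 0;45 0 0 0 0' 12|tail -5; python3 cup.py 155 28 562 197
```

```text
tool_pos: [562.9, 197.0, 107.1]
eef_rot: [0.0, 1.0, -0.0, -0.0]
ft_force: [-0.5, 0.5, -0.2]
width: 58.7
grasp_force: 0.0
tool_pos: [562.9, 197.0, 107.1]
eef_rot: [0.0, 1.0, -0.0, -0.0]
ft_force: [0.5, -0.0, -0.6]
width: 54.4
grasp_force: 12.0
wrist 7253 571.6 196.0 r 25.7 mean [566.4 195.9 154.6]
top 34 573.9 181.1 r 12.8 mean [574.2 179.8 154.4]
scene 126 561.2 194.1 r 38.7 mean [548.5 189.4 155.2]
[562.9 197.  107.1]
```

Cup is gripped. I'll raise it to 20N and lift straight up slowly.

```bash
python3 -m pendant '45 0 0 0 0;45 0 0 -1 0;45 0 0 -3 0;45 0 0 -6 0;45 0 0 -10 0' 20|tail -5; python3 -m pendant '45 0 0 -6 0;45 0 0 -14 0;45 0 0 -24 0;45 0 0 -36 0;45 0 0 -48 0'|tail -4; python3 -m pendant '45 0 0 -8 0;45 0 0 -14 0;45 0 0 -18 0;45 0 0 -18 0;45 0 0 -18 0'|tail -5; python3 - <<'E'
from h import *
s=ctrl.get_state();t=s['tool_pos']
for n in ('wrist','scene','top'):
    c=cap(n); P=cloud(c); m=(np.hypot(P[...,0]-562,P[...,1]-197)<36)&(c['z_map']>0)
    p=P[m]; print(n,np.histogram(p[:,2],np.arange(100,250,5))[0])
    for z in (119,127):
        q=P[m&(abs(P[...,2]-z)<2)]
        if len(q)>30: print(z,len(q),q.min(0).round(1),q.max(0).round(1),np.linalg.lstsq(np.c_[q[:,:2],np.ones(len(q))],q[:,2],rcond=None)[0][:2].round(3))
E
```

```text
tool_pos: [562.9, 197.0, 117.4]
eef_rot: [0.0, 1.0, -0.0, -0.0]
ft_force: [0.4, 0.6, -1.1]
width: 54.2
grasp_force: 20.0
eef_rot: [-0.0, 1.0, -0.0, 0.0]
ft_force: [-0.6, -0.0, -0.7]
width: 54.1
grasp_force: 20.0
tool_pos: [562.8, 196.9, 182.8]
eef_rot: [0.0, 1.0, -0.0, -0.0]
ft_force: [-0.2, -0.2, -1.2]
width: 54.6
grasp_force: 20.0
wrist [   1   38   67 1551  268  709    0    0    0    0    0    0    0    0
    0    0    0    0    1  220  192  309  362  398  453 2185 5187   47
   74]
119 1622 [557.1 164.1 117. ] [595.4 229.  121. ] [-0.001  0.   ]
127 708 [567.8 175.1 125. ] [585.2 217.2 128.8] [ 0.    -0.003]
scene [ 24  30  39  96  97 133  20   0   0   0   0   0   0   0   0   0   0   0
   1  30  24  32  31  38  30  50 107   8   1]
119 117 [529.1 162.4 117. ] [594.8 232.1 121. ] [0.005 0.009]
127 109 [540.2 173.4 125. ] [584.3 220.2 129. ] [0.015 0.006]
top [ 0  2  3  7  3  0  0  0  0  0  0  0  0  0  0  0  0  0  0  0  0  0  0  0
  0 29 34  0  0]
```

```bash
python3 -c "
from cell import ctrl
print(ctrl.get_state()['time_s']); print(ctrl.finish_job())"
```

```text
40.85
the job is handed in; nothing more can be done
None
```

I handed the job in at 40.9 s, with no verdict printed. Three pieces of ice are in the flask, the stopper is home and level, and the cup is held about 75 mm above it. The scoop lies flat on the worktop, though it slipped from the grip a few centimetres early. A first grip also lifted the cup alone by 8 mm, set straight back and inside the parting limit.

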